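Close the stage lamp's rear cover and hang it on the spring balance

ROBOT

A 6-joint arm with a two-finger parallel gripper is mounted at the origin on the work surface. World frame = base frame: x ahead of the robot, y to its left, z up, the work surface at z = 0. Lengths are in m, angles in rad, forces in N, time in s.
With the tool pointing down it reaches from about 0.4 to 0.925 m from the base axis. Payload 12.5 kg.
Tool frame: the origin (TCP) lies on the centre line of the jaws, within the pads' length; the fingertips stand 14 mm ahead of it and the grasp point (between the pads) lies 5 mm behind it; z points along the fingers, y is the direction in which the jaws open and shut (so a half turn about z gives the same grasp; the last joint's range is limited). The gripper opens to 95 mm and grips with 3 to 60 N. Pads are 20 mm wide; open, the fingers measure 119 mm over their backs; the gripper's body (75 mm by 180 mm) begins 59 mm behind the grasp point.
Start: joints at [1.132, 0.491, 1.559, -0, 1.092, -0.106], TCP at [0.204, 0.591, 0.206] pointing down, gripper open.
Joint ranges: [-3.1, 3.1], [-0.84, 2.19], [0.05, 2.79], [-1.13, 4.28], [0.06, 2.93], [-2.69, 2.69]. Speed limits (rad/s): [2.22, 2.22, 2.79, 3.14, 3.14, 3.14].

INTERFACE

Orientations are given as [roll, pitch, yaw] about the fixed x, y, z axes, in that order (R = Rz(yaw) Ry(pitch) Rx(roll)).
In Python, from plant import env, grab_frame, spotter gives the robot as it stands. The module is installed in compiled form; this text tells all that it offers.
- The arm moves only by the tool jog_arm, never from a script. Its argument "increments" is one flat list of numbers, 7 for each row, row after row: the shift along the tool's x, y, z normalised to -1 to 1, where 1 is 0.6 m, then the turn, a rotation vector about the tool's x, y, z normalised to -1 to 1, where 1 is 90 degrees, then the opening, from 0 (shut) to 1 (fully open). In form: [dx, dy, dz, wx, wy, wz, gripper, dx, dy, dz, wx, wy, wz, gripper, ...]. A call has 1 to 20 rows; each row is the pose to reach, as a shift and turn from the pose commanded when the call began, along the tool's axes at that moment; what a row does not reach only later rows make up. A row lasts 1/10 s, in which the tool goes at most 50 mm and 8.59 degrees, less where a joint would pass 70% of its speed; a pose out of reach is approached as far as the arm can. A call with a number of a shift or a turn outside -1 to 1 is refused whole. A call with a gripper value outside its range is refused whole. The fingers move at their own pace and stop on an object; "squeeze" is the grip in N (left out, the last holds). Time passes only in rows, so rows that repeat a pose let the fingers close. It gives the time, the measured TCP pose, the force and the opening at its end, in the units of the state.
- env.observe(): the state, without advancing time (a new reading comes with each control period).
- grab_frame(name): name is "scene" or "top" or "wrist"; returns a dict with "image" (420x560x3 uint8, red, green, blue), "camera_matrix" (3x3 intrinsics, pixels), "eye" and "rotation" of the camera in the world; the wrist camera has in their place "mount" (4x4, takes a point from camera to tool coordinates, whose origin is the TCP and whose axes are the flange's). Camera axes: x right, y down, z forward; pixel columns grow to the right and rows downward; lengths in m; the calibration is good to about 2 mm. A picture is of the moment at which its call begins: read the wrist's pose just before it. There is no depth.
- env.finish_job(): hands the job in, once; it reports no verdict.
Trained networks look in a picture, given as the dict that the camera call returned (one of the last four; its "shot" number tells which), for a name from the list of things; names that differ only in an ending like _2 or _b are one class to them, and where a whole thing is asked for, a point or a joint stands for the part that bears it (a point fixed in the world has none). Each returns a list of dicts, best first, with "confidence" (0 to 1); they miss things now and then, are a little off and sometimes report something else, mostly with a low value. They report only what shows in the picture. A call takes as long as a camera call. They do not tell look-alikes from the thing itself.
- spotter.trace(thing, picture): "mask" (420x560 bool, what is visible of it) and "xy" ([column, row] in pixels, amid what is visible of it).
- spotter.mark_of(thing, picture): "xy" ([column, row] in pixels: a listed point, or the origin of a listed thing).
The state is a dict: "time_s": time; "joint_pos": joint angles; "joint_velocities": joint speeds; "joint_torque": joint torques, N m; "tcp_pos": TCP position; "orientation": TCP orientation; "force": force on the tool from outside, world axes, zero at the start; "ft_torque": the same for the moment, N m; "opening": finger opening in m.
Only numpy, scipy, OpenCV 4.12 (cv2) and the standard library are available. Lean on these libraries where they do the work, as an engineer would, in place of code of your own. Each camera call takes 0.05 s, during which the arm holds its last target.

TASK

Snap the lamp's rear cover shut by pressing each of its three orange tabs fully down while the lamp stands on the bench. Then hang the lamp by its yoke on the balance's sprung twin hook, the yoke's bar lying in both prongs; let the spring take the weight gently, never slamming the hook down to its bottom stop, let go and wait until the lamp hangs still. Leave the other things on the bench where they are.

Things in the scene. Friction and masses are not known exactly. Their poses are not given: they have to be found in the camera images.
- lamp: Black stage lamp (loose, 0.72 to 0.90 kg) standing nose down: can 120 mm across, 100 mm high, grey rear cover on top (126 mm across, top face 108 mm above the bench). Over it stands a steel yoke: upright arms of 10 mm round bar at y = +-78 mm, joined by a 10 mm round top bar along the lamp's y axis, its axis 165 mm above the nose. Origin: centre of the underside; z up.
- lamp_bar (a point): Middle of the yoke's top bar, 165 mm above the lamp's underside, in a yellow grip sleeve 14 mm wide (x), 14 mm high, 52 mm long (y): grip here from above, fingers closing along the lamp's x. The bar is bare for |y| = 26 to 73 mm. Gap between cover and bar: 52 mm.
- hook (a joint): Sprung hook's travel in m: 0 unloaded (top, as at the start), grows straight down, 0.052 at the bottom stop. Spring 220 N/m, 0.6 N preload, light damping: under the lamp it settles at 0.029 to 0.037; disturbed, it bobs at about 2.4 Hz for 2 to 3 s. Let go on the unloaded hook, the lamp slams it to the stop.
- hook_seat (a point): Where the axis of the yoke's bar lies when hung, midway between the two prongs; moves with the hook, 250 mm above the bench unloaded. Prongs: 8 mm round steel at y = +-47 mm, pointing to -x. Each dips into a trough here: its floor is 5 mm below this point, the underside 13 mm below; 22 mm towards +x the back slope is 15 mm above. Then level back to a cross bar 95 mm behind.
- hook_tips (a point): Midway between the red upturned tips of the prongs, at the height of their tops: 24 mm towards -x from hook_seat and 16 mm higher. The yoke's bar passes over the tips moving along the point's +x, the prongs between cover and bar and inside the yoke's arms, then goes down into the troughs, one prong on each side of the sleeve. Nothing lies between the prongs.
- balance: Spring balance, fixed to the bench. Blue base plate 12 mm thick, x = -75 to 195 mm, 170 mm wide. Aluminium mast 50 mm wide, 372 mm high (422 mm with cap), front face 110 mm behind the seat; red carriage with the hook rides on it, front face 94 mm behind the seat. Origin: on the bench under hook_seat; -x is the way the prongs point, y across them, z up.
- tab0 (a joint): Travel of snap tab 0 in m: 0 to 0.001 at the start (raised), 0.006 fully down (clicked home); it takes about 4 N, straight down, and stays where it is left.
- tab0_top (a point): Centre of the top face of orange snap tab 0, on the rim of the lamp's rear cover, 66 mm from the lamp's axis at 0 degrees (the lamp's +x side) counted from the lamp's +x axis counter-clockwise from above. The pad is 20 mm (radial) by 24 mm, its top 115 mm above the bench when raised, 109 mm when home, level with the cover.
- tab1 (a joint): Travel of snap tab 1 in m: 0 to 0.001 at the start (raised), 0.006 fully down (clicked home); it takes about 4 N, straight down, and stays where it is left.
- tab1_top (a point): Centre of the top face of orange snap tab 1, on the rim of the lamp's rear cover, 66 mm from the lamp's axis at 150 degrees counted from the lamp's +x axis counter-clockwise from above. The pad is 20 mm (radial) by 24 mm, its top 115 mm above the bench when raised, 109 mm when home, level with the cover.
- tab2 (a joint): Travel of snap tab 2 in m: 0 to 0.001 at the start (raised), 0.006 fully down (clicked home); it takes about 4 N, straight down, and stays where it is left.
- tab2_top (a point): Centre of the top face of orange snap tab 2, on the rim of the lamp's rear cover, 66 mm from the lamp's axis at 210 degrees counted from the lamp's +x axis counter-clockwise from above. The pad is 20 mm (radial) by 24 mm, its top 115 mm above the bench when raised, 109 mm when home, level with the cover.
- tray: Bystander, to be left alone: blue open parts tray holding two glass discs and brass rings, 150 x 110 x 35 mm. Origin: centre of its underside.
- driver: Bystander, to be left alone: red-handled screwdriver lying on the bench, 170 mm long, 26 mm thick. Origin: the middle of its length, at its underside.
- tape: Bystander, to be left alone: black ring-shaped roll of tape, 96 mm across, 24 mm high. Origin: centre of its underside.
- spray: Bystander, to be left alone: upright spray can, 52 mm across, 160 mm high. Origin: centre of its underside.
- clamp: Bystander, to be left alone: small aluminium lamp clamp, 56 x 30 x 75 mm. Origin: centre of its underside.
- carton: Bystander, to be left alone: cardboard box, 110 x 80 x 70 mm. Origin: centre of its underside.
- jar: Bystander, to be left alone: lidded jar, 60 mm across, 80 mm high. Origin: centre of its underside.
Not all that is in view belongs to the job. Leave any green look-alike of the lamp alone.

How it is judged:
By the outcome, as a careful person would: the job done as asked, in the order asked, and still so for the second after the job is handed in, with the robot touching nothing.
It also fails if it takes over 64 s, if anything falls off the work surface, if the arm or the gripper's body presses on something with over 40 N, if the wrist force passes 120 N, or if a joint passes its speed limit or range.

## Working session

There is one attempt and no reset: what is moved stays moved. The work goes in short steps, Python scripts to look and compute and a tool call to move; the robot and the scene stay as the last step left them, time stands still between calls to the robot, and variables do not carry over. Pictures are saved under pics/ and viewed, and the job is handed in when it is done.

Besides the shell and the picture viewer there is one more tool, called after "Request:" by a JSON object that holds its "api" and its "payload". jog_arm: Moves the arm, as the interface text tells. Scaled input: -1 to 1 covers 0.6 m each way for a shift and 90 degrees each way for a turn. Its arguments: {"type":"object","properties":{"increments":{"type":"array"},"squeeze":{"type":"number"}},"required":["increments"]}

```bash
mkdir -p pics
cat > h.py <<'E'
import numpy as np, cv2
from plant import env, grab_frame, spotter
from scipy.spatial.transform import Rotation as R
def save(n,im): cv2.imwrite('pics/'+n+'.png',cv2.cvtColor(im,cv2.COLOR_RGB2BGR))
def ray(pic,xy,z,o=None):
    K=pic['camera_matrix'];d=np.linalg.inv(K)@np.array([xy[0],xy[1],1.])
    Rm,e=pic['rotation'],pic['eye']
    d=Rm@d; return e+d*(z-e[2])/d[2]
def proj(pic,p):
    c=pic['rotation'].T@(np.array(p)-pic['eye']);c=pic['camera_matrix']@c;return c[:2]/c[2]
def wristify(pic,s):
    T=np.eye(4);T[:3,:3]=R.from_euler('xyz',s['orientation']).as_matrix();T[:3,3]=s['tcp_pos']
    M=T@np.array(pic['mount']);pic['rotation']=M[:3,:3];pic['eye']=M[:3,3];return pic
def tri(pa,xa,pb,xb):
    A=np.zeros((3,3));b=np.zeros(3)
    for p,x in((pa,xa),(pb,xb)):
        d=p['rotation']@np.linalg.inv(p['camera_matrix'])@np.array([x[0],x[1],1.]);d/=np.linalg.norm(d)
        P=np.eye(3)-np.outer(d,d);A+=P;b+=P@p['eye']
    return np.linalg.solve(A,b)
E
python3 - <<'E'
from h import *
np.set_printoptions(precision=4,suppress=True)
s=env.observe();print(s)
a=grab_frame('scene');b=grab_frame('top')
save('scene0',a['image']);save('top0',b['image'])
for n,p in(('scene',a),('top',b)):
  print(n,p['eye'],p['rotation'][:,2])
  for t in ['lamp','lamp_bar','hook_seat','hook_tips','balance','tab0_top','tab1_top','tab2_top','tray','driver','tape','spray','clamp','carton','jar']:
    print(t,[(np.round(q['xy'],1),round(q['confidence'],2)) for q in spotter.mark_of(t,p)])
E
```

```text
{'time_s': 0.0, 'joint_pos': array([ 1.1324,  0.4916,  1.5595,  0.    ,  1.0917, -0.1056]), 'joint_velocities': array([ 0.0001,  0.0006,  0.0001, -0.0006, -0.0023, -0.0009]), 'joint_torque': array([  0.0037, -61.2649, -25.8191,   0.0693,   0.0481,  -0.0001]), 'tcp_pos': array([0.204 , 0.5905, 0.2051]), 'orientation': array([-3.1405, -0.0001,  2.8088]), 'force': array([ 0.1438,  0.644 , -0.1789]), 'ft_torque': array([ 0.0261, -0.0723, -0.0316]), 'opening': 0.09502336754291636}Traceback (most recent call last):
  File "<stdin>", line 7, in <module>
IndexError: too many indices for array: array is 1-dimensional, but 2 were indexed
```

Run:
```python
from h import *
a=grab_frame('top')
print({k:(v if k!='image' else v.shape) for k,v in a.items()})
a=grab_frame('scene')
print({k:(v if k!='image' else v.shape) for k,v in a.items()})
```

```text
{'image': (420, 560, 3), 'camera_matrix': array([[513.36778048,   0.        , 285.42056625],
       [  0.        , 513.36778048, 206.59470303],
       [  0.        ,   0.        ,   1.        ]]), 'eye': array([ 0.42812522, -0.0236402 ,  1.49670702]), 'rotation': array([-3.0827839 ,  0.00708255, -1.58229966]), 'shot': 3}
{'image': (420, 560, 3), 'camera_matrix': array([[450.04966123,   0.        , 276.64702224],
       [  0.        , 450.04966123, 207.33267855],
       [  0.        ,   0.        ,   1.        ]]), 'eye': array([1.59708841, 0.13085352, 0.93386224]), 'rotation': array([-2.18717652, -0.00823636,  1.72182766]), 'shot': 4}
```

View pics/scene0.png

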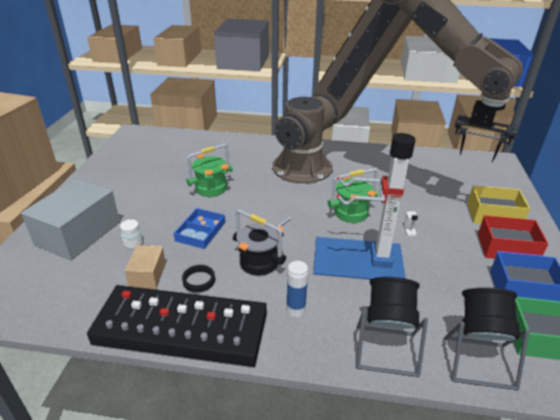

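View pics/top0.png

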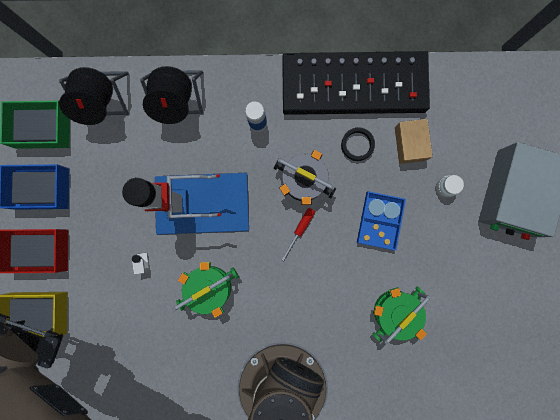

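```bash
sed -i "s/^def save/def fix(p):\n    p['rotation']=R.from_euler('xyz',p['rotation']).as_matrix() if np.ndim(p['rotation'])==1 else p['rotation'];return p\ndef save/" h.py
python3 - <<'E'
from h import *
np.set_printoptions(precision=4,suppress=True)
a=grab_frame('scene');b=grab_frame('top')
Z=dict(lamp=0,lamp_bar=.165,hook_seat=.25,hook_tips=.266,balance=0,tab0_top=.115,tab1_top=.115,tab2_top=.115,)
for n,p in(('scene',a),('top',b)):
  res={}
  for t in ['lamp','lamp_bar','hook_seat','hook_tips','balance','tab0_top','tab1_top','tab2_top','tray','driver','tape','spray','clamp','carton','jar']:
    res[t]=spotter.mark_of(t,p)
  fix(p)
  print(n,p['eye'],p['rotation'][:,2])
  for t in res:
    for q in res[t]: print(t,np.round(q['xy'],1),round(q['confidence'],2),ray(p,q['xy'],Z.get(t,0)))
im=b['image'][100:260,120:360];save('top_crop',cv2.resize(im,None,fx=3,fy=3,interpolation=cv2.INTER_CUBIC))
E
```

```text
scene [1.5971 0.1309 0.9339] [-0.8074 -0.1181 -0.5781]
lamp [264.6 265. ] 0.76 [ 0.5983 -0.0504  0.    ]
lamp [211.1 189.1] 0.73 [ 0.2146 -0.3237  0.    ]
lamp [354.2 213.6] 0.69 [0.2862 0.216  0.    ]
lamp [149.4 275.1] 0.21 [ 0.6955 -0.3784  0.    ]
lamp_bar [208.3 151.2] 0.77 [ 0.2194 -0.3197  0.165 ]
lamp_bar [258.6 219. ] 0.64 [ 0.5884 -0.0683  0.165 ]
lamp_bar [355.9 174.3] 0.58 [0.294 0.204 0.165]
lamp_bar [200.2 283.3] 0.34 [ 0.8622 -0.1588  0.165 ]
hook_seat [347.6 191.8] 0.86 [0.5365 0.1739 0.25  ]
hook_seat [201.6 231. ] 0.49 [ 0.7704 -0.1746  0.25  ]
hook_tips [339.8 182.9] 0.7 [0.5193 0.1504 0.266 ]
balance [199.  280.1] 0.73 [ 0.6924 -0.2281  0.    ]
tab0_top [197.6 152.7] 0.54 [ 0.148  -0.3857  0.115 ]
tab0_top [244.4 244.3] 0.45 [ 0.6462 -0.099   0.115 ]
tab1_top [208.4 173.1] 0.52 [ 0.2863 -0.3047  0.115 ]
tab1_top [278.2 228.1] 0.5 [ 0.5576 -0.0159  0.115 ]
tab2_top [373.5 193.7] 0.52 [0.3247 0.2672 0.115 ]
tab2_top [222.7 166.3] 0.36 [ 0.2319 -0.2668  0.115 ]
tray [200.  231.4] 0.76 [ 0.4711 -0.2909 -0.    ]
driver [275.4 234.6] 0.48 [ 0.4476 -0.0405  0.    ]
spray
[... 1022 characters left out ...]
tab2_top [307.8 202.5] 0.65 [ 0.5199 -0.0753  0.115 ]
tab2_top [380.  311.7] 0.57 [ 0.2265 -0.2632  0.115 ]
tab2_top [183.3 278.5] 0.5 [0.32   0.2609 0.115 ]
tray [383.2 222.1] 0.8 [ 0.4678 -0.2982  0.    ]
tray [256.5 124. ] 0.55 [0.7614 0.0684 0.    ]
tray [357.  144.9] 0.48 [ 0.6954 -0.2265  0.    ]
driver [298.7 230.3] 0.75 [ 0.4468 -0.0519  0.    ]
tape [354.8 145.6] 0.93 [ 0.6935 -0.22    0.    ]
spray [255.9 123.8] 0.88 [0.762  0.0702 0.    ]
clamp [144.2 260.6] 0.79 [0.3639 0.3984 0.    ]
clamp [296.  233.1] 0.4 [ 0.4387 -0.044   0.    ]
carton [407.7 142.7] 0.9 [ 0.7001 -0.3754  0.    ]
carton [221.8 199.1] 0.61 [0.5405 0.1718 0.    ]
jar [442.  187.5] 0.69 [ 0.5668 -0.472   0.    ]
```

View pics/top_crop.png

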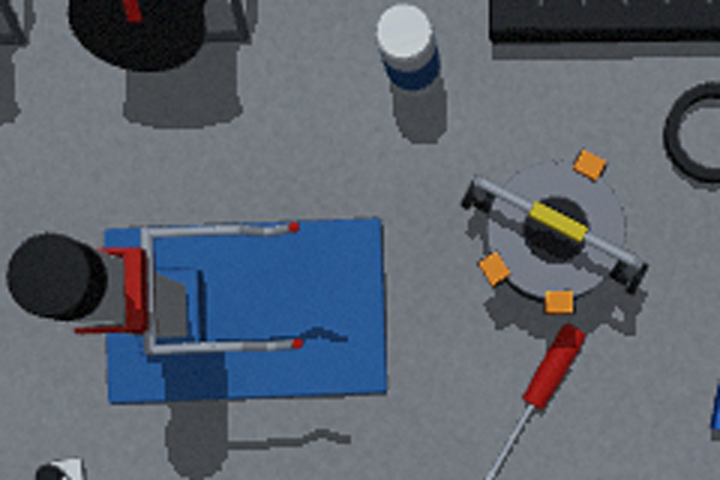

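```bash
cat >> h.py <<'E'
def blobs(im,kind,box,amin=8):
    hsv=cv2.cvtColor(im,cv2.COLOR_RGB2HSV)
    lo,hi={'yellow':((22,120,100),(34,255,255)),'orange':((9,150,120),(20,255,255)),'red':((0,130,60),(6,255,255))}[kind]
    m=cv2.inRange(hsv,lo,hi)
    if kind=='red': m|=cv2.inRange(hsv,(172,130,60),(180,255,255))
    mm=np.zeros_like(m);x0,y0,x1,y1=box;mm[y0:y1,x0:x1]=m[y0:y1,x0:x1]
    n,l,st,c=cv2.connectedComponentsWithStats(mm)
    return [(c[i],int(st[i,4])) for i in range(1,n) if st[i,4]>=amin]
E
python3 - <<'E'
from h import *
np.set_printoptions(precision=4,suppress=True)
a=fix(grab_frame('scene'));b=fix(grab_frame('top'))
for n,p,bx in(('top',b,(270,140,345,210)),('scene',a,(225,195,300,275))):
  for k,z in (('yellow',.172),('orange',.114)):
    for c,ar in blobs(p['image'],k,bx): print(n,k,c,ar,ray(p,c,z))
for c,ar in blobs(b['image'],'red',(200,160,235,230),3): print('tips',c,ar,ray(b,c,.263))
for c,ar in blobs(a['image'],'red',(310,160,390,230),2): print('tips sc',c,ar,ray(a,c,.263))
im=a['image'][120:290,220:430];save('sc_crop',cv2.resize(im,None,fx=3.5,fy=3.5,interpolation=cv2.INTER_CUBIC))
w=grab_frame('wrist');print(w['mount'])
E
```

```text
top yellow [305.5943 173.1509] 106 [ 0.5925 -0.0685  0.172 ]
top orange [316.0508 154.5593] 59 [ 0.6501 -0.0995  0.114 ]
top orange [284.4426 189.0164] 61 [ 0.5573 -0.0127  0.114 ]
top orange [306.0645 200.0484] 62 [ 0.5267 -0.0707  0.114 ]
scene yellow [257.1475 219.0656] 61 [ 0.5985 -0.0705  0.172 ]
scene orange [243.0976 246.7805] 41 [ 0.6562 -0.1006  0.114 ]
tips [217.5 175. ] 8 [0.5794 0.1476 0.263 ]
tips [218.875 213.875] 8 [0.4852 0.1447 0.263 ]
tips sc [385.13 186.16] 100 [0.511  0.2754 0.263 ]
tips sc [337.3333 195.3333] 3 [0.5786 0.1463 0.263 ]
tips sc [384.5 201.5] 2 [0.5877 0.2704 0.263 ]
[[-0.0001 -0.9679 -0.2512  0.0715]
 [ 1.      0.0001 -0.0006 -0.0002]
 [ 0.0006 -0.2512  0.9679 -0.1797]
 [ 0.      0.      0.      1.    ]]
```

View pics/sc_crop.png

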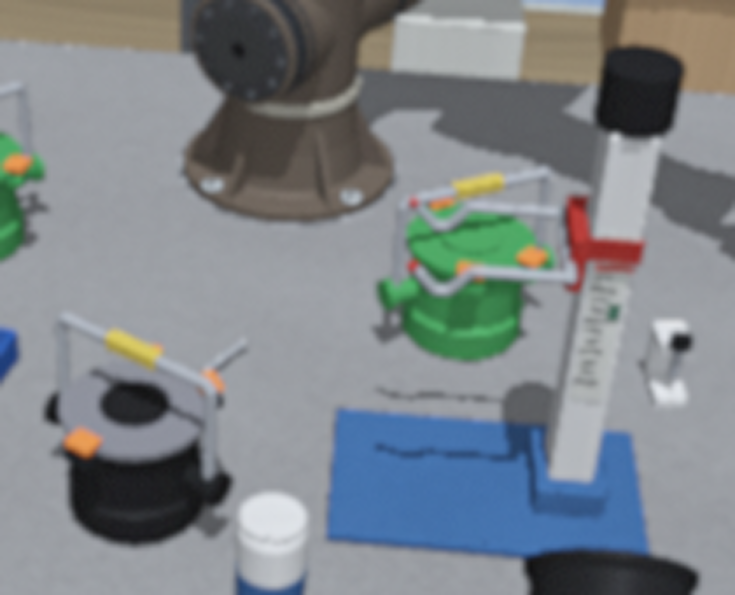

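```bash
cat >> h.py <<'E'
def rel(targets,s=None):
    """targets: list of (xyz, yaw_deg) tool-down; prints normalised rows from present pose (commanded ~ measured)"""
    s=s or env.observe();p=s['tcp_pos'];R0=R.from_euler('xyz',s['orientation'])
    for t,yaw in targets:
        d=R0.inv().apply(np.array(t)-p)/0.6
        w=(R0.inv()*R.from_euler('xyz',[np.pi,0,np.radians(yaw)])).as_rotvec()/(np.pi/2)
        print(t,yaw,np.round(d,4),np.round(w,4))
def st():
    s=env.observe();print('t',round(s['time_s'],2),'p',np.round(s['tcp_pos'],4),'rpy',np.round(np.degrees(s['orientation']),2),'F',np.round(s['force'],2),'op',round(s['opening'],4),'q',np.round(s['joint_pos'],2));return s
E
python3 - <<'E'
from h import *
st();rel([((.204,.59,.42),161),((.53,.09,.42),75)])
E
```

```text
t 1.95 p [0.2042 0.5907 0.2057] rpy [179.99  -0.   160.93] F [ 0.75  0.76 -0.3 ] op 0.0952 q [ 1.13  0.49  1.56  0.    1.09 -0.11]
(0.204, 0.59, 0.42) 161 [-1.000e-04 -1.200e-03 -3.572e-01] [ 0.0001 -0.     -0.0007]
(0.53, 0.09, 0.42) 75 [-0.7859 -0.6114 -0.3573] [ 0.     -0.      0.9548]
```

Request:
{"api": "jog_arm", "payload": {"increments": [0,0,-0.22,0,0,0,0.95,0,0,-0.43,0,0,0,0.95,0,0,-0.43,0,0,0,0.95,0,0,-0.43,0,0,0.1,0.5,-0.1,-0.07,-0.43,0,0,0.2,0.0,-0.785,-0.61,-0.43,0,0,0.95,0,-0.785,-0.61,-0.43,0,0,0.95,0,-0.785,-0.61,-0.43,0,0,0.95,0,-0.785,-0.61,-0.43,0,0,0.95,0,-0.785,-0.61,-0.43,0,0,0.95,0,-0.785,-0.61,-0.43,0,0,0.95,0,-0.785,-0.61,-0.43,0,0,0.95,0,-0.785,-0.61,-0.43,0,0,0.95,0,-0.785,-0.61,-0.43,0,0,0.95,0,-0.785,-0.61,-0.43,0,0,0.95,0,-0.785,-0.61,-0.43,0,0,0.95,0,-0.785,-0.61,-0.43,0,0,0.95,0,-0.785,-0.61,-0.43,0,0,0.95,0,-0.785,-0.61,-0.43,0,0,0.95,0,-0.785,-0.61,-0.43,0,0,0.95,0]}}

```text
time_s: 3.95
tcp_pos: [0.529, 0.0922, 0.464]
orientation: [3.141, -0.0, 1.318]
force: [-0.3, 0.7, 0.1]
opening: 0.0006
```

Run:
```python
from h import *
np.set_printoptions(precision=4,suppress=True)
s=st();w=grab_frame('wrist');save('w1',w['image'])
a=spotter.mark_of('hook_seat',w);b=spotter.mark_of('hook_tips',w)
wristify(w,s);print(w['camera_matrix'][0,0])
for q in a:print('seat',q['xy'],q['confidence'],ray(w,q['xy'],.25))
for q in b:print('tips',q['xy'],q['confidence'],ray(w,q['xy'],.266))
for c,ar in blobs(w['image'],'red',(0,0,560,420),15): print('red',c,ar,ray(w,c,.263))
```

```text
t 3.95 p [0.529  0.0922 0.464 ] rpy [179.98  -0.02  75.53] F [-0.33  0.72  0.13] op 0.0006 q [0.05 0.21 1.32 0.   1.61 0.3 ]
323.60431445093445
red [230.2472  17.1038] 1359 [0.5261 0.2762 0.263 ]
red [307.0645 126.4194] 31 [0.5793 0.1467 0.263 ]
red [228.7857 149.5   ] 28 [0.4852 0.1441 0.263 ]
red [476.0642 236.0826] 109 [ 0.7531 -0.0352  0.263 ]
red [256.9247 238.5548] 146 [0.4879 0.03   0.263 ]
red [275.5556 244.0741] 27 [0.5086 0.0171 0.263 ]
```

View pics/w1.png

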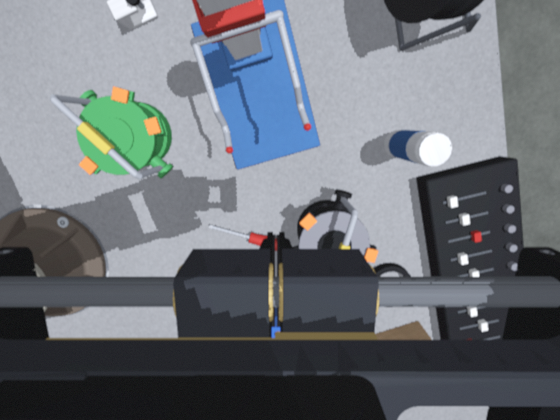

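Run:
```python
from h import *
np.set_printoptions(precision=4,suppress=True)
s=env.observe();w=grab_frame('wrist');wristify(w,s)
im=w['image'][0:180,160:340];save('w1c',cv2.resize(im,None,fx=3.3,fy=3.3,interpolation=cv2.INTER_CUBIC))
for xy in [(197,42),(280,15),(307,126.4),(228.8,149.5)]: print(xy,ray(w,xy,.263))
rel([((.65,-.0995,.20),62),((.65,-.0995,.135),62),((.5573,-.0127,.22),62),((.5267,-.0707,.22),62)])
```

```text
(197, 42) [0.485  0.2617 0.263 ]
(280, 15) [0.5777 0.2646 0.263 ]
(307, 126.4) [0.5794 0.1464 0.263 ]
(228.8, 149.5) [0.4855 0.1438 0.263 ]
(0.65, -0.0995, 0.2) 62 [-0.2585  0.2744  0.4398] [ 0.0002 -0.0002  0.1502]
(0.65, -0.0995, 0.135) 62 [-0.2585  0.2743  0.5481] [ 0.0002 -0.0002  0.1502]
(0.5573, -0.0127, 0.22) 62 [-0.1571  0.0886  0.4064] [ 0.0002 -0.0002  0.1502]
(0.5267, -0.0707, 0.22) 62 [-0.2634  0.0634  0.4064] [ 0.0002 -0.0002  0.1502]
```

View pics/w1c.png

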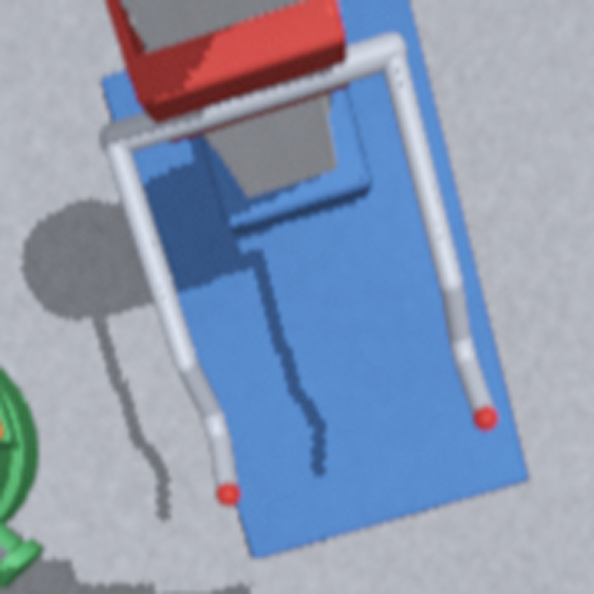

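Request:
{"api": "jog_arm", "payload": {"increments": [-0.2585,0.2744,0.44,0,0,0.15,0,-0.2585,0.2744,0.44,0,0,0.15,0,-0.2585,0.2744,0.44,0,0,0.15,0,-0.2585,0.2744,0.44,0,0,0.15,0,-0.2585,0.2744,0.44,0,0,0.15,0,-0.2585,0.2744,0.44,0,0,0.15,0,-0.2585,0.2744,0.44,0,0,0.15,0,-0.2585,0.2744,0.44,0,0,0.15,0,-0.2585,0.2744,0.44,0,0,0.15,0,-0.2585,0.2744,0.5,0,0,0.15,0,-0.2585,0.2744,0.54,0,0,0.15,0,-0.2585,0.2744,0.54,0,0,0.15,0]}}

```text
time_s: 5.35
tcp_pos: [0.6491, -0.099, 0.1389]
orientation: [-3.139, 0.0, 1.082]
force: [-0.5, 0.0, 0.4]
opening: 0.0003
```

Run:
```python
from h import *
np.set_printoptions(precision=4,suppress=True)
s=st();w=grab_frame('wrist');save('w2',w['image']);wristify(w,s)
for c,ar in blobs(w['image'],'orange',(0,0,560,420),15): print('or',c,ar,ray(w,c,.115))
for c,ar in blobs(w['image'],'yellow',(0,0,560,420),15): print('ye',c,ar,ray(w,c,.172))
a=grab_frame('scene');im=a['image'][170:290,200:340];save('sc2',cv2.resize(im,None,fx=5,fy=5,interpolation=cv2.INTER_CUBIC))
```

```text
t 5.35 p [ 0.6491 -0.099   0.1389] rpy [-179.87    0.02   62.01] F [-0.47  0.02  0.36] op 0.0003 q [-0.25  0.6   1.54  0.    1.    0.24]
or [101.6056 176.6408] 142 [ 0.5675 -0.0146  0.115 ]
or [284.2308 213.5385] 39 [ 0.6587 -0.0906  0.115 ]
or [283.2    230.2683] 410 [ 0.6528 -0.1005  0.115 ]
or [101.354  267.5104] 531 [ 0.5304 -0.0659  0.115 ]
ye [151.7624 246.1296] 2037 [ 0.6008 -0.06    0.172 ]
ye [154.2622 310.2073] 164 [ 0.5826 -0.0899  0.172 ]
```

View pics/w2.png

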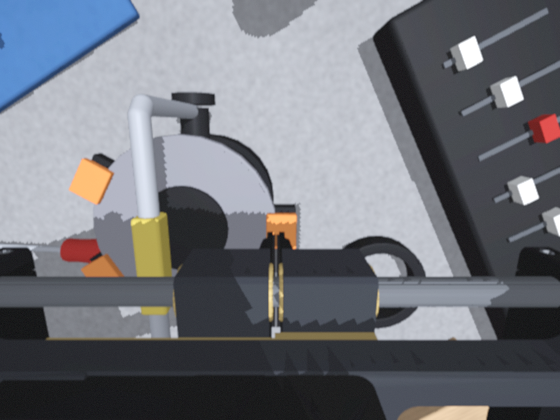

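View pics/sc2.png

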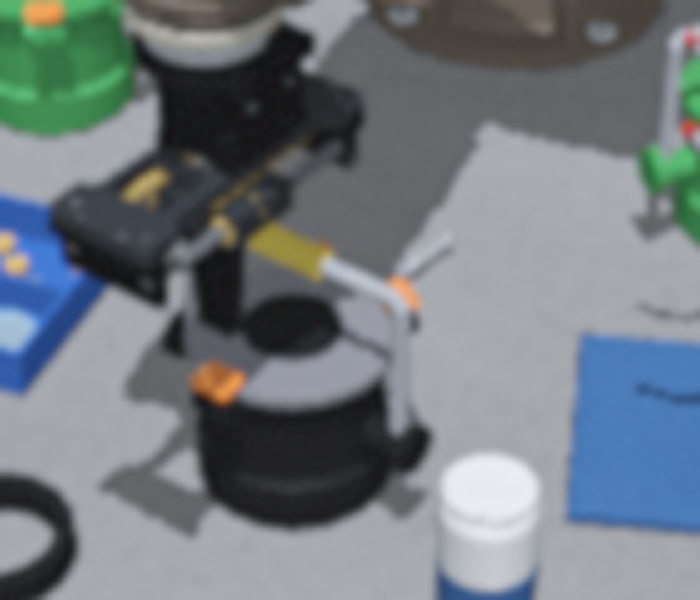

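Request:
{"api": "jog_arm", "payload": {"increments": [0,0,0.0133,0,0,0,0,0,0,0.02,0,0,0,0,0,0,0.025,0,0,0,0,0,0,0.0285,0,0,0,0,0,0,0.0285,0,0,0,0]}}

```text
time_s: 5.95
tcp_pos: [0.65, -0.1006, 0.1223]
orientation: [-3.141, -0.0, 1.081]
force: [-0.6, -0.3, -0.8]
opening: 0.0006
```

Run:
```python
from h import *
np.set_printoptions(precision=4,suppress=True)
s=st()
```

```text
t 5.95 p [ 0.65   -0.1006  0.1223] rpy [-179.98   -0.     61.93] F [-0.57 -0.33 -0.84] op 0.0006 q [-0.25  0.62  1.56  0.    0.96  0.24]
```

Request:
{"api": "jog_arm", "payload": {"increments": [0,0,0.002,0,0,0,0,0,0,0.004,0,0,0,0]}}

```text
time_s: 6.15
tcp_pos: [0.6502, -0.1006, 0.1202]
orientation: [3.141, -0.0, 1.081]
force: [-0.1, 0.3, -0.2]
opening: 0.0005
```

Run:
```python
from h import *
np.set_printoptions(precision=4,suppress=True)
s=st();w=grab_frame('wrist');save('w3',w['image']);
a=grab_frame('scene');im=a['image'][170:290,200:340];save('sc3',cv2.resize(im,None,fx=5,fy=5,interpolation=cv2.INTER_CUBIC))
```

```text
t 6.15 p [ 0.6502 -0.1006  0.1202] rpy [179.99  -0.01  61.93] F [-0.07  0.34 -0.19] op 0.0005 q [-0.25  0.62  1.56  0.    0.96  0.24]
```

View pics/w3.png

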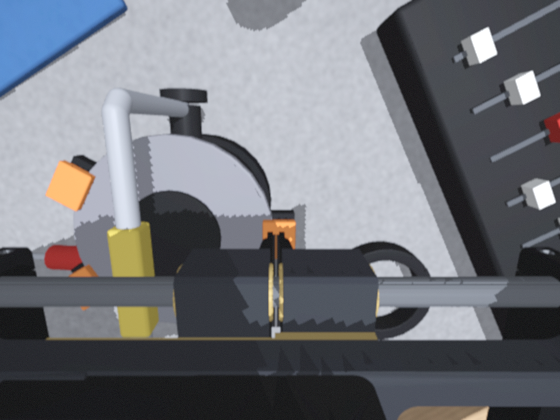

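View pics/sc3.png

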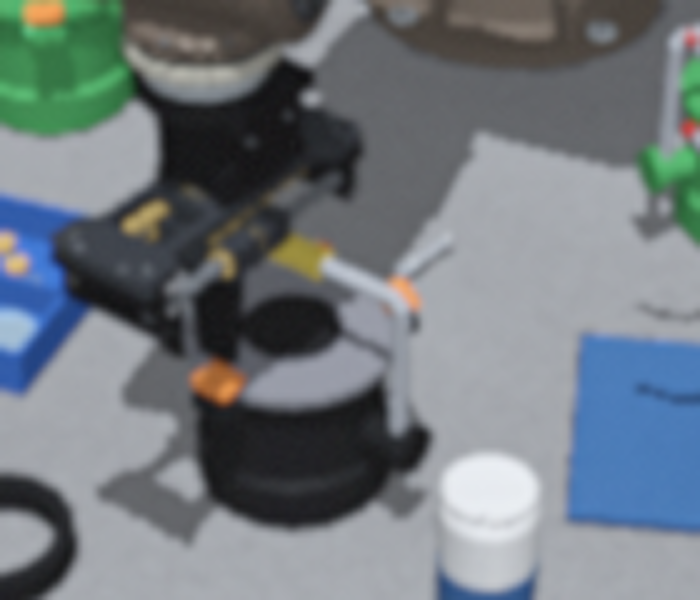

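Run:
```python
from h import *
np.set_printoptions(precision=4,suppress=True)
s=env.observe();a=fix(grab_frame('scene'));b=fix(grab_frame('top'))
for z in (.106,.12,.15,.185,.2):
  p=(.6502,-.1006,z);x=proj(a,p);print(z,x,(x-[200,170])*5,proj(b,p))
w=wristify(grab_frame('wrist'),s);print(proj(w,(.6502,-.1006,.106)),proj(w,(.6502,-.0996,.115)), proj(w,(.557,-.0125,.115)),proj(w,(.592,-.0685,.165)))
im=b['image'][130:220,260:360];save('t3',cv2.resize(im,None,fx=6,fy=6,interpolation=cv2.INTER_CUBIC))
im=a['image'][200:280,215:295];save('sc4',cv2.resize(im,None,fx=7,fy=7,interpolation=cv2.INTER_CUBIC))
```

```text
0.106 [243.6418 247.587 ] [218.2091 387.935 ] [316.2949 154.9758]
0.12 [243.4713 243.7724] [217.3566 368.8618] [316.5693 154.1511]
0.15 [243.0985 235.4311] [215.4926 327.1557] [317.1764 152.3266]
0.185 [242.6502 225.4012] [213.2512 277.0058] [317.9194 150.0935]
0.2 [242.4535 221.0004] [212.2677 255.0021] [318.25   149.0999]
[277.5785 235.8572] [276.9021 239.5379] [ 64.5079 185.9906] [132.716  277.9747]
```

View pics/t3.png

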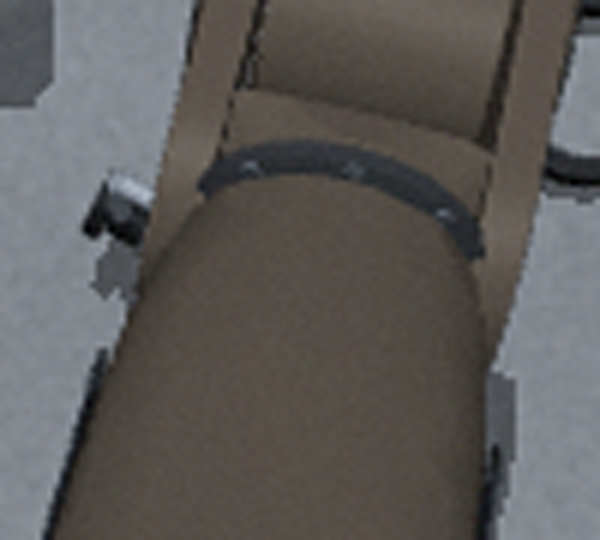

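View pics/sc4.png

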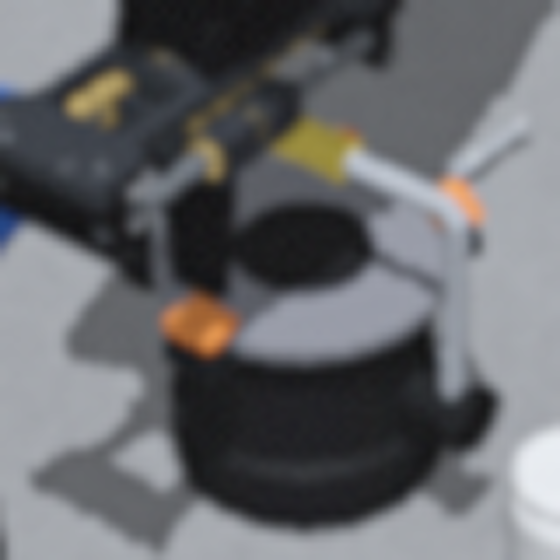

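Run:
```python
from h import *
im=cv2.imread('pics/w3.png')[195:275,230:330];cv2.imwrite('pics/w3c.png',cv2.resize(im,None,fx=7,fy=7,interpolation=cv2.INTER_CUBIC))
```

```text
(no output)
```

View pics/w3c.png

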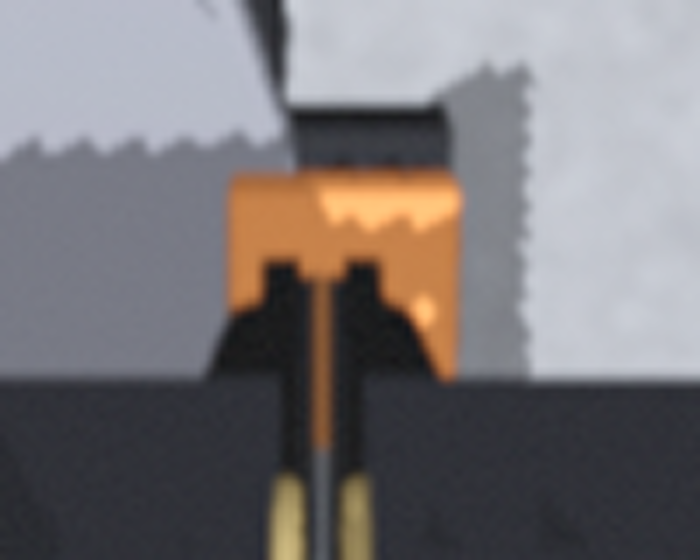

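Run:
```python
from h import *
np.set_printoptions(precision=1,suppress=True)
s=env.observe();w=wristify(grab_frame('wrist'),s)
R0=R.from_euler('xyz',s['orientation']).as_matrix();p=s['tcp_pos']
for d in (-.02,-.005,0,.014):
  print(d,[proj(w,p+R0@np.array([x,y,d])) for x,y in((0,0),(.01,0),(.01,.012),(-.01,0))])
t=np.array([.6502,-.0996,0])
for z in(.115,.109):
  print(z,[proj(w,t+[0,0,z]+R0@np.array([x,y,0])) for x,y in((.012,-.01),(.012,.01),(-.012,.01))])
print(env.observe()['force'],env.observe()['joint_torque'])
b=grab_frame('scene')
m=spotter.trace('tab0',b)
for q in m: print(q['xy'],q['confidence'],q['mask'].sum())
```

```text
-0.02 [array([277.7, 257.7]), array([277.7, 240. ]), array([300.6, 240. ]), array([277.7, 274.9])]
-0.005 [array([277.5, 247.2]), array([277.5, 230.7]), array([298.6, 230.7]), array([277.5, 263.2])]
0 [array([277.5, 244. ]), array([277.5, 227.9]), array([298. , 227.9]), array([277.4, 259.7])]
0.014 [array([277.3, 235.9]), array([277.3, 220.8]), array([296.5, 220.8]), array([277.3, 250.7])]
0.115 [array([260. , 220.6]), array([293.5, 220.6]), array([292.9, 257.9])]
0.109 [array([260.4, 217.7]), array([293. , 217.7]), array([292.4, 254. ])]
[0.7 0.6 0.9] [ -0.  -67.2 -23.3   0.1   0.    0. ]
[383.1, 191.5] 0.5 594
[241.9, 242.7] 0.36 55
```

Request:
{"api": "jog_arm", "payload": {"increments": [0,0,0.004,0,0,0,0,0,0,0.008,0,0,0,0]}}

```text
time_s: 6.75
tcp_pos: [0.6501, -0.1006, 0.1152]
orientation: [3.142, -0.0, 1.081]
force: [-1.1, -0.2, -0.1]
opening: 0.0004
```

Run:
```python
from h import *
s=st();a=grab_frame('scene');w=grab_frame('wrist')
im=a['image'][200:280,215:295];i2=w['image'][195:275,230:330]
save('sc5',np.hstack([cv2.resize(im,(400,400),interpolation=cv2.INTER_CUBIC),cv2.resize(i2,(400,400),interpolation=cv2.INTER_CUBIC)]))
```

```text
t 6.75 p [ 0.6501 -0.1006  0.1152] rpy [ 1.800e+02 -1.000e-02  6.194e+01] F [-1.06 -0.18 -0.13] op 0.0004 q [-0.25  0.63  1.56  0.    0.95  0.24]
```

View pics/sc5.png

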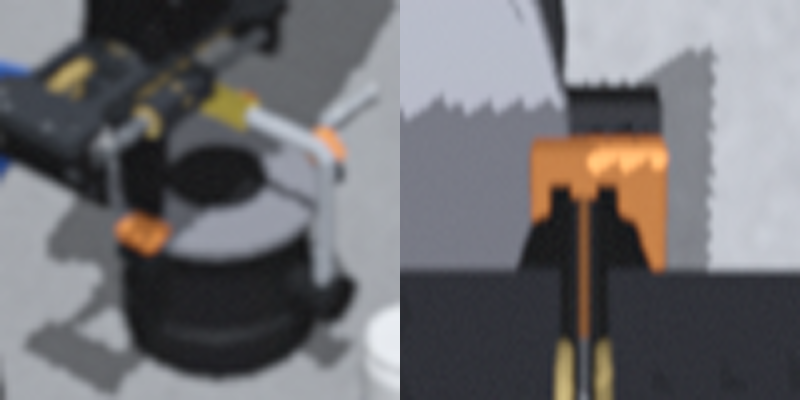

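Request:
{"api": "jog_arm", "payload": {"increments": [0,0,-0.04,0,0,-0.05,0,0,0,-0.04,0,0,-1,0,0,0,-0.04,0,0,-1,0,0,0,-0.04,0,0,-1,0,0,0,-0.04,0,0,-1,0,0,0,-0.04,0,0,-1,0,0,0,-0.04,0,0,-1,0,0,0,-0.04,0,0,-1,0,0,0,-0.04,0,0,-1,0,0,0,-0.04,0,0,-1,0,0,0,-0.04,0,0,-1,0,0,0,-0.04,0,0,-1,0,0,0,-0.01,0,0,-1,0,0,0,0,0,0,-1,0,0,0,0.003,0,0,-1,0,0,0,0.006,0,0,-1,0]}}

```text
time_s: 8.45
tcp_pos: [0.6502, -0.1006, 0.1119]
orientation: [3.141, 0.0, 2.65]
force: [0.3, 0.1, 0.3]
opening: 0.0004
```

Run:
```python
from h import *
s=st();a=grab_frame('scene');w=grab_frame('wrist')
im=a['image'][200:280,215:295]
save('sc6',np.hstack([cv2.resize(im,(300,300),interpolation=cv2.INTER_CUBIC),cv2.resize(w['image'],(400,300))]))
```

```text
t 8.45 p [ 0.6502 -0.1006  0.1119] rpy [1.7999e+02 1.0000e-02 1.5185e+02] F [0.29 0.08 0.34] op 0.0004 q [-0.25  0.63  1.57  0.    0.94 -1.33]
```

View pics/sc6.png

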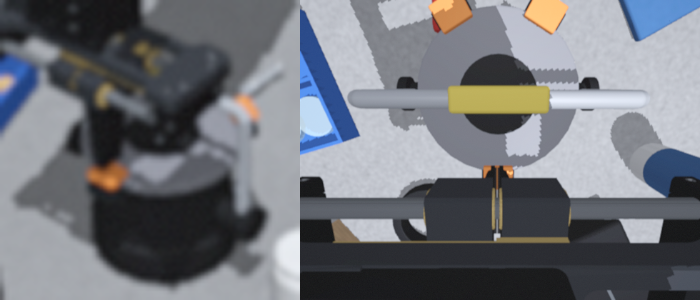

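Request:
{"api": "jog_arm", "payload": {"increments": [0,0,0.003,0,0,0,0,0,0,0.006,0,0,0,0]}}

```text
time_s: 8.75
tcp_pos: [0.6502, -0.1006, 0.1084]
orientation: [3.141, 0.001, 2.651]
force: [-0.7, -0.0, -0.3]
opening: 0.0005
```

Request:
{"api": "jog_arm", "payload": {"increments": [0,0,0.003,0,0,0,0,0,0,0.005,0,0,0,0]}}

```text
time_s: 8.95
tcp_pos: [0.6502, -0.1006, 0.1052]
orientation: [3.141, 0.0, 2.652]
force: [-1.8, -0.2, 3.4]
opening: 0.0007
```

Run:
```python
from h import *
s=st();a=grab_frame('scene');w=grab_frame('wrist')
im=a['image'][200:280,215:295]
save('sc7',np.hstack([cv2.resize(im,(400,400),interpolation=cv2.INTER_CUBIC),cv2.resize(w['image'][200:270,360:460],(400,400))]))
```

```text
t 8.95 p [ 0.6502 -0.1006  0.1052] rpy [1.7999e+02 1.0000e-02 1.5193e+02] F [-1.75 -0.2   3.44] op 0.0007 q [-0.25  0.64  1.57  0.    0.93 -1.33]
```

View pics/sc7.png

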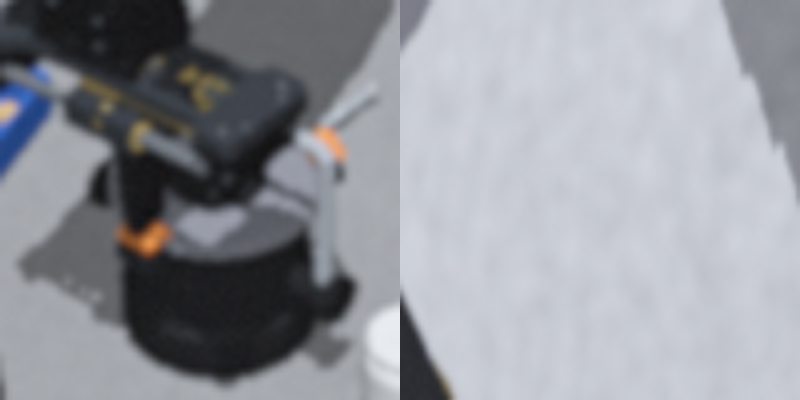

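Request:
{"api": "jog_arm", "payload": {"increments": [0,0,0.002,0,0,0,0,0,0,0.004,0,0,0,0]}}

```text
time_s: 9.25
tcp_pos: [0.6501, -0.1006, 0.1029]
orientation: [3.141, 0.0, 2.652]
force: [-1.0, 0.0, 4.4]
opening: 0.0004
```

Request:
{"api": "jog_arm", "payload": {"increments": [0,0,0.002,0,0,0,0,0,0,0.004,0,0,0,0]}}

```text
time_s: 9.45
tcp_pos: [0.6501, -0.1006, 0.1003]
orientation: [3.141, 0.0, 2.652]
force: [-1.2, -0.1, 4.7]
opening: 0.0006
```

Request:
{"api": "jog_arm", "payload": {"increments": [0,0,0.001,0,0,0,0,0,0,0.002,0,0,0,0]}}

```text
time_s: 9.65
tcp_pos: [0.6505, -0.1007, 0.1001]
orientation: [3.141, 0.001, 2.652]
force: [-2.7, 0.3, 14.9]
opening: 0.0004
```

Request:
{"api": "jog_arm", "payload": {"increments": [0,0,0.001,0,0,0,0,0,0,0.002,0,0,0,0]}}

```text
time_s: 9.85
tcp_pos: [0.6511, -0.101, 0.1]
orientation: [3.141, 0.004, 2.652]
force: [-3.1, -1.2, 21.9]
opening: 0.0005
```

Run:
```python
from h import *
st();rel([((.65,-.10,.21),152),((.5575,-.0135,.21),152),((.5575,-.0135,.12),152)])
```

```text
t 9.85 p [ 0.6511 -0.101   0.1   ] rpy [179.96   0.21 151.94] F [-3.1  -1.17 21.94] op 0.0005 q [-0.25  0.65  1.58 -0.    0.91 -1.33]
(0.65, -0.1, 0.21) 152 [ 0.0018  0.0007 -0.1833] [ 0.0005  0.0023 -0.0007]
(0.5575, -0.0135, 0.21) 152 [ 0.2056  0.0553 -0.184 ] [ 0.0005  0.0023 -0.0007]
(0.5575, -0.0135, 0.12) 152 [ 0.2062  0.0552 -0.034 ] [ 0.0005  0.0023 -0.0007]
```

Request:
{"api": "jog_arm", "payload": {"increments": [0,0,-0.08,0,0,0,0,0,0,-0.16,0,0,0,0,0.02,0,-0.19,0,0,0,0,0.205,0.055,-0.19,0,0,0,0,0.205,0.055,-0.19,0,0,0,0,0.205,0.055,-0.19,0,0,0,0]}}

```text
time_s: 10.45
tcp_pos: [0.5541, -0.0112, 0.212]
orientation: [-3.142, -0.001, 2.653]
force: [0.1, -0.7, -0.3]
opening: 0.0005
```

Run:
```python
from h import *
np.set_printoptions(precision=4,suppress=True)
s=st();a=grab_frame('scene');w=grab_frame('wrist');save('w8',w['image']);wristify(w,s)
im=a['image'][200:280,215:295]
save('sc8',cv2.resize(im,(480,480),interpolation=cv2.INTER_CUBIC))
hsv=cv2.cvtColor(w['image'],cv2.COLOR_RGB2HSV);m=cv2.inRange(hsv,(8,90,120),(20,255,255))
n,l,stt,c=cv2.connectedComponentsWithStats(m)
for i in range(1,n):
  if stt[i,4]>80: print(c[i],stt[i],ray(w,c[i],.114))
```

```text
t 10.45 p [ 0.5541 -0.0112  0.212 ] rpy [-180.     -0.08  152.01] F [ 0.06 -0.7  -0.33] op 0.0005 q [-0.14  0.38  1.73  0.    1.03 -1.22]
[201.5181 209.2378] [185 194  34  32 635] [ 0.526  -0.0714  0.114 ]
[276.0367 209.3349] [260 194  33  31 627] [ 0.5571 -0.013   0.114 ]
```

View pics/w8.png

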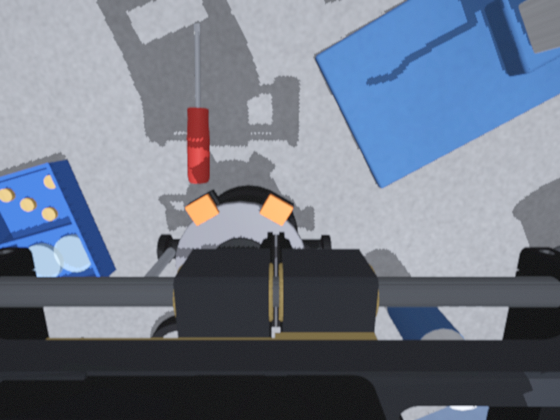

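View pics/sc8.png

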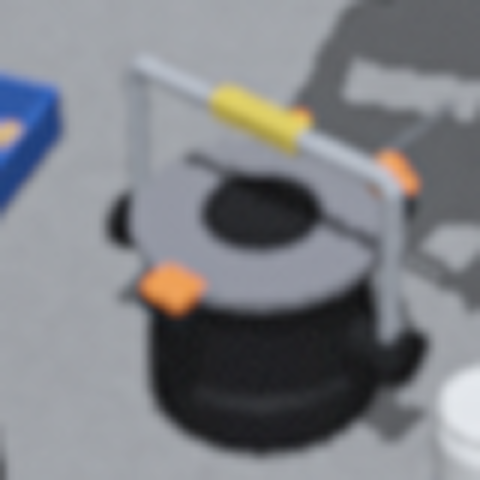

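Request:
{"api": "jog_arm", "payload": {"increments": [0,0,0.08,0,0,0,0,0,0,0.15,0,0,0,0,0,0,0.167,0,0,0,0,0,0,0.173,0,0,0,0,0,0,0.178,0,0,0,0,0,0,0.182,0,0,0,0,0,0,0.186,0,0,0,0,0,0,0.189,0,0,0,0,0,0,0.19,0,0,0,0,0,0,0.19,0,0,0,0]}}

```text
time_s: 11.55
tcp_pos: [0.5582, -0.0138, 0.1001]
orientation: [3.14, 0.004, 2.652]
force: [-1.9, -2.3, 17.5]
opening: 0.0006
```

Request:
{"api": "jog_arm", "payload": {"increments": [0,0,-0.04,0,0,0,0,0,-0.055,-0.04,0,0,0,0,0,-0.1088,-0.04,0,0,0,0,0,-0.1088,-0.04,0,0,0,0,0,-0.1088,-0.025,0,0,0,0,0,-0.1088,-0.018,0,0,0,0,0,-0.1088,-0.013,0,0,0,0,0,-0.1088,-0.009,0,0,0,0,0,-0.1088,-0.005,0,0,0,0,0,-0.1088,-0.002,0,0,0,0,0,-0.1088,0,0,0,0,0,0,-0.1088,0,0,0,0,0]}}

```text
time_s: 12.75
tcp_pos: [0.5266, -0.0706, 0.1]
orientation: [3.141, 0.001, 2.652]
force: [-7.9, 5.4, 30.4]
opening: 0.0003
```

Request:
{"api": "jog_arm", "payload": {"increments": [0,0,-0.08,0,0,0,0,0,0,-0.16,0,0,0,0,0,0,-0.24,0,0,0,0.4,-0.095,0.0556,-0.29,0,0,1,0.6,-0.095,0.0556,-0.29,0,0,1,0.6,-0.095,0.0556,-0.29,0,0,1,0.6,-0.095,0.0556,-0.29,0,0,1,0.6,-0.095,0.0556,-0.29,0,0,1,0.6,-0.095,0.0556,-0.29,0,0,1,0.6,-0.095,0.0556,-0.29,0,0,1,0.6,-0.095,0.0556,-0.29,0,0,1,0.6,-0.095,0.0556,-0.29,0,0,1,0.6,-0.095,0.0556,-0.29,0,0,1,0.6,-0.095,0.0556,-0.29,0,0,1,0.6,-0.095,0.0556,-0.29,0,0,1,0.6]}}

```text
time_s: 14.25
tcp_pos: [0.5925, -0.0685, 0.2717]
orientation: [-3.142, 0.0, 1.08]
force: [0.2, 0.3, 0.4]
opening: 0.0571
```

Run:
```python
from h import *
np.set_printoptions(precision=4,suppress=True)
s=st();a=grab_frame('scene');w=grab_frame('wrist');save('w9',w['image']);wristify(w,s)
save('sc9',cv2.resize(a['image'][160:280,200:340],(700,600),interpolation=cv2.INTER_CUBIC))
for k,z in(('orange',.109),('yellow',.172)):
  for c,ar in blobs(w['image'],k,(0,0,560,420),80): print(k,c,ar,ray(w,c,z))
fix(a)
for k,z in(('orange',.109),('yellow',.172)):
  for c,ar in blobs(a['image'],k,(225,195,300,275),10): print(k,c,ar,ray(a,c,z))
print('tip open/closed proj',proj(a,s['tcp_pos']),proj(a,s['tcp_pos']-[0,0,.014]),proj(a,s['tcp_pos']+[0,0,.009]))
rel([((.592,-.0685,.17),61.9)])
```

```text
t 14.25 p [ 0.5925 -0.0685  0.2717] rpy [-180.      0.     61.89] F [0.22 0.32 0.43] op 0.0571 q [-0.23  0.39  1.54 -0.    1.21  0.26]
orange [224.2827 217.921 ] 329 [ 0.5263 -0.0701  0.109 ]
yellow [276.5832 209.5277] 487 [ 0.5896 -0.0736  0.172 ]
orange [242.8864 248.3182] 44 [ 0.6571 -0.1012  0.109 ]
yellow [256.9706 219.3529] 68 [ 0.5999 -0.0707  0.172 ]
tip open/closed proj [257.6533 188.2983] [257.7363 192.6188] [257.5993 185.4903]
(0.592, -0.0685, 0.17) 61.9 [-0.0003 -0.0006  0.1695] [-0.0001  0.      0.0019]
```

View pics/w9.png

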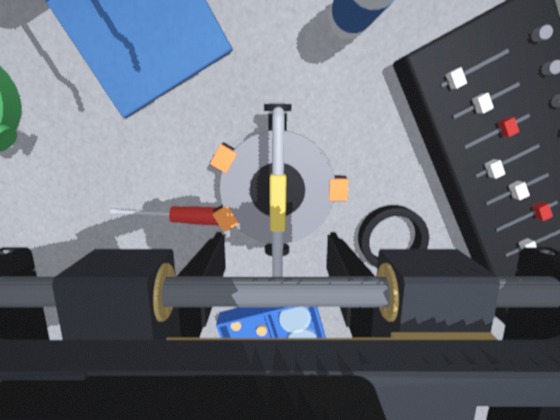

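View pics/sc9.png

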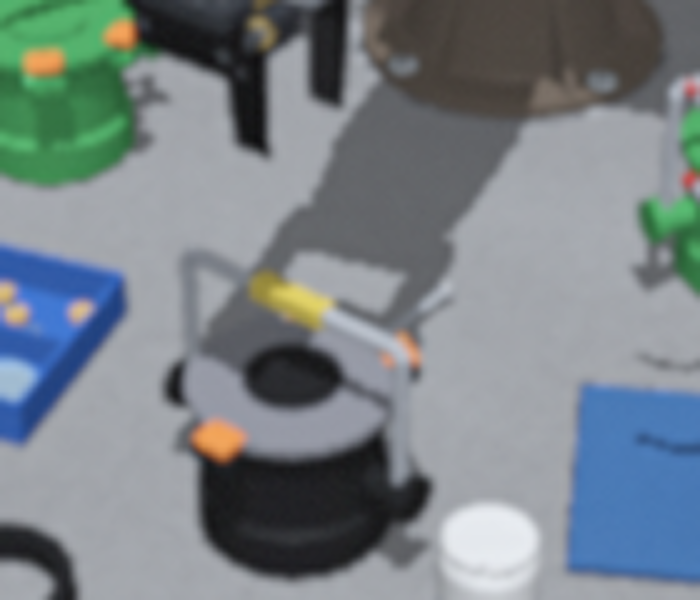

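Request:
{"api": "jog_arm", "payload": {"increments": [0,0,0.08,0,0,0,0.6,0,0,0.15,0,0,0,0.6,0,0,0.2,0,0,0,0.6,0,0,0.2255,0,0,0,0.6,0,0,0.2255,0,0,0,0.6], "squeeze": 40}}

```text
time_s: 14.85
tcp_pos: [0.5914, -0.0684, 0.1344]
orientation: [-3.138, 0.001, 1.083]
force: [0.2, 0.5, 0.4]
opening: 0.0568
```

Run:
```python
from h import *
s=st();a=grab_frame('scene');w=grab_frame('wrist')
save('sc10',np.hstack([cv2.resize(a['image'][160:280,200:320],(390,390),interpolation=cv2.INTER_CUBIC),cv2.resize(w['image'][100:390,100:460],(400,390),interpolation=cv2.INTER_CUBIC)]))
```

```text
t 14.85 p [ 0.5914 -0.0684  0.1344] rpy [-1.7978e+02  6.0000e-02  6.2040e+01] F [0.22 0.51 0.36] op 0.0568 q [-0.23  0.53  1.71  0.    0.91  0.26]
```

View pics/sc10.png

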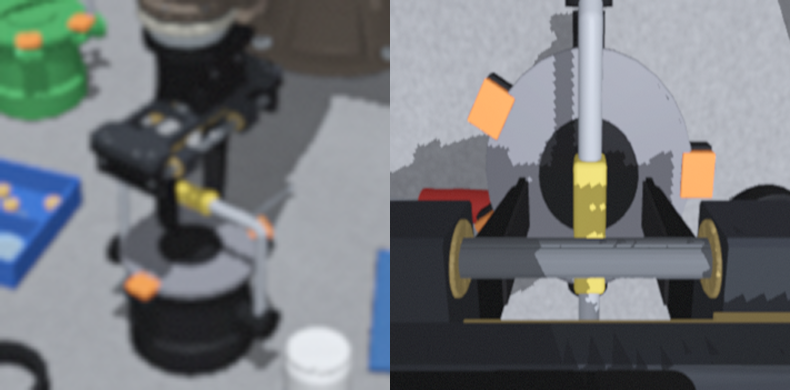

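Request:
{"api": "jog_arm", "payload": {"increments": [0,0,0,0,0,0,0,0,0,0,0,0,0,0,0,0,0,0,0,0,0,0,0,0,0,0,0,0,0,0,0,0,0,0,0,0,0,0,0,0,0,0], "squeeze": 40}}

```text
time_s: 15.55
tcp_pos: [0.5927, -0.0687, 0.1368]
orientation: [3.141, -0.0, 1.081]
force: [4.1, -1.9, 2.8]
opening: 0.0144
```

Request:
{"api": "jog_arm", "payload": {"increments": [0,0,-0.008,0,0,0,0,0,0,-0.025,0,0,0,0,0,0,-0.05,0,0,0,0,0,0,-0.05,0,0,0,0,0,0,-0.05,0,0,0,0]}}

```text
time_s: 16.05
tcp_pos: [0.5921, -0.0685, 0.1665]
orientation: [-3.141, -0.0, 1.081]
force: [0.4, -0.9, -7.8]
opening: 0.0138
```

Run:
```python
from h import *
np.set_printoptions(precision=4,suppress=True)
s=st();a=grab_frame('scene');w=grab_frame('wrist')
st()
save('sc11',np.hstack([cv2.resize(a['image'][140:260,200:320],(390,390),interpolation=cv2.INTER_CUBIC),cv2.resize(w['image'][100:390,100:460],(400,390),interpolation=cv2.INTER_CUBIC)]))
```

```text
t 16.05 p [ 0.5921 -0.0685  0.1665] rpy [-179.99   -0.     61.93] F [ 0.43 -0.92 -7.76] op 0.0138 q [-0.23  0.49  1.68  0.    0.97  0.26]
t 16.15 p [ 0.5919 -0.0684  0.1659] rpy [-179.92    0.02   61.93] F [-0.11  0.   -8.21] op 0.0138 q [-0.23  0.49  1.68  0.    0.97  0.26]
```

View pics/sc11.png

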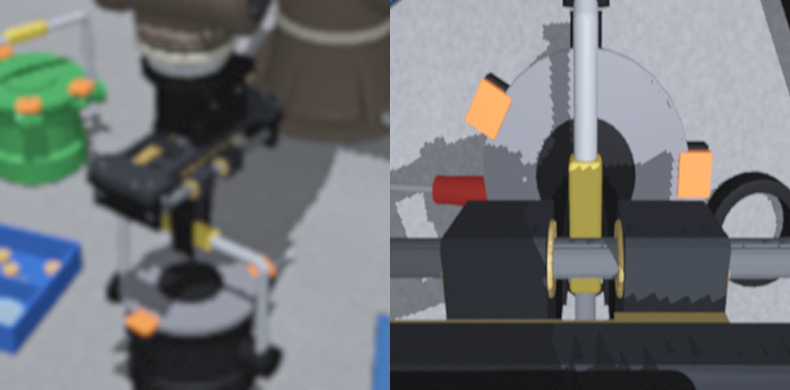

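Run:
```python
from h import *
np.set_printoptions(precision=4,suppress=True)
s=st();a=grab_frame('scene');fix(a)
c=a['image'][130:240,330:430];save('sc12',cv2.resize(c,(700,770),interpolation=cv2.INTER_CUBIC)[:600])
def plane(xy,y):
    d=a['rotation']@np.linalg.inv(a['camera_matrix'])@np.array([xy[0],xy[1],1.]);e=a['eye'];return e+d*(y-e[1])/d[1]
for y in(.263,.275):
  for xy in((384.9,177.1),(386,202)): print(y,xy,plane(xy,y))
for z in (.25,.27,.29,.30,.31,.33): print(z,[proj(a,(x,.263,z)) for x in(.50,.532,.565)])
rel([((.532,.035,.2548),0),((.532,.035,.2548),2),((.5318,.1655,.2548),1.2)])
```

```text
t 16.15 p [ 0.5919 -0.0684  0.1659] rpy [-179.92    0.02   61.93] F [-0.11  0.   -8.21] op 0.0138 q [-0.23  0.49  1.68  0.    0.97  0.26]
0.263 (384.9, 177.1) [0.5697 0.263  0.3266]
0.263 (386, 202) [0.6683 0.263  0.3155]
0.275 (384.9, 177.1) [0.4764 0.275  0.2715]
0.275 (386, 202) [0.5839 0.275  0.2593]
0.25 [array([379.8021, 187.5906]), array([380.2042, 193.8067]), array([380.6368, 200.4944])]
0.27 [array([380.8123, 181.5516]), array([381.2395, 187.6991]), array([381.6992, 194.3158])]
0.29 [array([381.8413, 175.4002]), array([382.2944, 181.4755]), array([382.7822, 188.0171])]
0.3 [array([382.3631, 172.2813]), array([382.8294, 178.3191]), array([383.3316, 184.8216])]
0.31 [array([382.8897, 169.1332]), array([383.3695, 175.1325]), array([383.8864, 181.5948])]
0.33 [array([383.9579, 162.7474]), array([384.4655, 168.6665]), array([385.0126, 175.0452])]
(0.532, 0.035, 0.2548) 0 [ 0.1051 -0.1695 -0.148 ] [-0.0007  0.0006  0.6881]
(0.532, 0.035, 0.2548) 2 [ 0.1051 -0.1695 -0.148 ] [-0.0007  0.0006  0.6659]
(0.5318, 0.1655, 0.2548) 1.2 [ 0.2969 -0.2721 -0.1479] [-0.0007  0.0006  0.6748]
```

View pics/sc12.png

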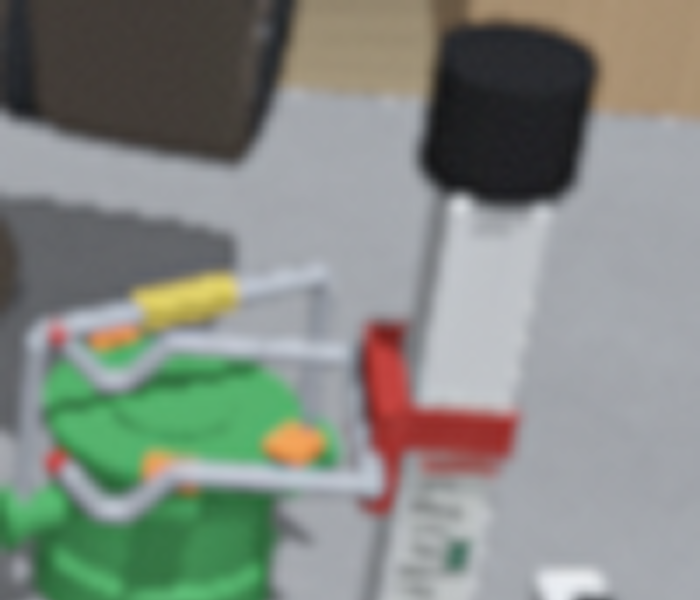

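Request:
{"api": "jog_arm", "payload": {"increments": [0,0,-0.04,0,0,0,0,0,0,-0.08,0,0,0,0,0,0,-0.12,0,0,0.04,0,0.01,-0.015,-0.146,0,0,0.1,0,0.023,-0.038,-0.148,0,0,0.18,0,0.039,-0.063,-0.148,0,0,0.26,0,0.055,-0.088,-0.148,0,0,0.34,0,0.07,-0.113,-0.148,0,0,0.42,0,0.085,-0.137,-0.148,0,0,0.5,0,0.097,-0.156,-0.148,0,0,0.58,0,0.103,-0.166,-0.148,0,0,0.64,0,0.105,-0.1695,-0.148,0,0,0.675,0,0.105,-0.1695,-0.148,0,0,0.675,0,0.105,-0.1695,-0.148,0,0,0.675,0,0.105,-0.1695,-0.148,0,0,0.675,0]}}

```text
time_s: 17.7
tcp_pos: [0.5323, 0.0347, 0.2552]
orientation: [-3.142, 0.0, 0.022]
force: [-0.8, -0.3, -8.7]
opening: 0.0134
```

Run:
```python
from h import *
np.set_printoptions(precision=4,suppress=True)
s=st();w=grab_frame('wrist');a=grab_frame('scene');save('w13',w['image']);wristify(w,s);fix(a)
save('sc13',cv2.resize(a['image'][110:280,230:430],(700,595),interpolation=cv2.INTER_CUBIC))
for c,ar in blobs(w['image'],'red',(0,0,560,420),10): print('red w',c,ar,ray(w,c,.263))
rel([((.5318,.168,.2548),1.2),((.5318,.05,.2548),1.2)],s)
```

```text
t 17.7 p [0.5323 0.0347 0.2552] rpy [-180.      0.02    1.24] F [-0.79 -0.3  -8.72] op 0.0134 q [-0.06  0.31  1.72  0.    1.12  1.49]
red w [ 67.1055 160.5872] 218 [0.5793 0.1461 0.263 ]
red w [369.3944 200.8451] 71 [ 0.5608 -0.0159  0.263 ]
red w [ 93.2051 315.9744] 156 [0.4862 0.1434 0.263 ]
(0.5318, 0.168, 0.2548) 1.2 [ 0.004  -0.2222  0.0007] [-0.0001  0.0002  0.0005]
(0.5318, 0.05, 0.2548) 1.2 [-0.0003 -0.0256  0.0007] [-0.0001  0.0002  0.0005]
```

View pics/w13.png

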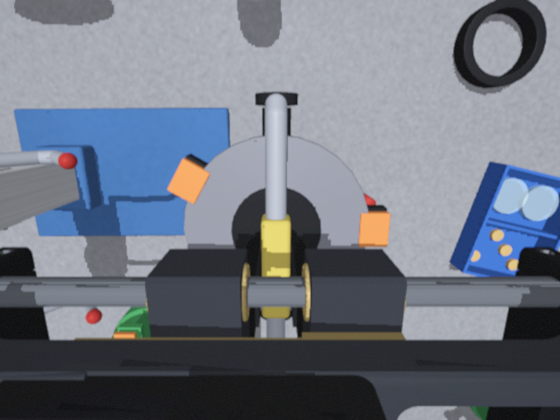

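View pics/sc13.png

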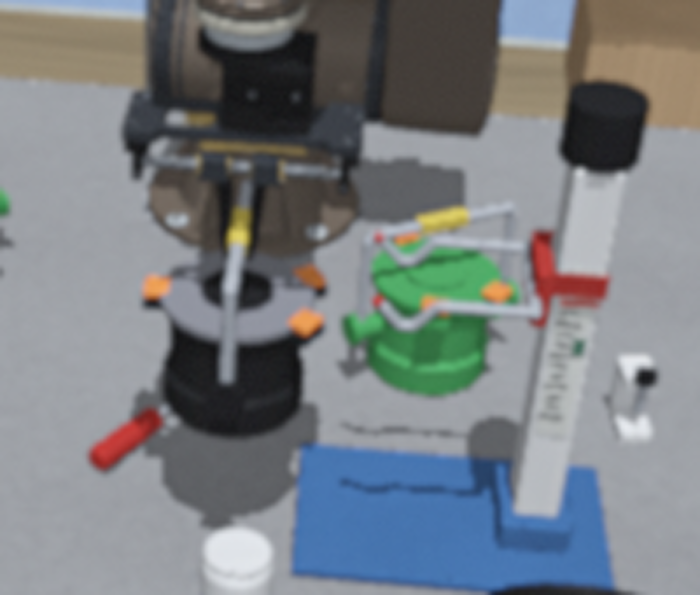

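Run:
```python
from h import *
np.set_printoptions(precision=4,suppress=True)
b=grab_frame('top');a=grab_frame('scene')
save('t14',np.hstack([cv2.resize(b['image'],(400,300)),cv2.resize(a['image'],(400,300))]))
fix(b);im=b['image'][120:330,120:400];save('t14c',cv2.resize(im,(784,588),interpolation=cv2.INTER_CUBIC))
for z in (.25,.34,.45):print(z,proj(b,(.5318,.169,z)),proj(b,(.5318,.169+.135,z)))
```

```text
0.25 [209.5606 195.144 ] [154.2945 195.8102]
0.34 [203.4138 191.9218] [143.8825 192.6418]
0.45 [194.4756 187.2362] [128.744  188.0352]
```

View pics/t14.png

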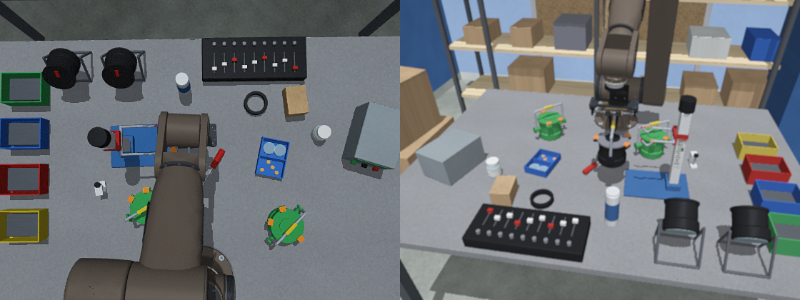

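View pics/t14c.png

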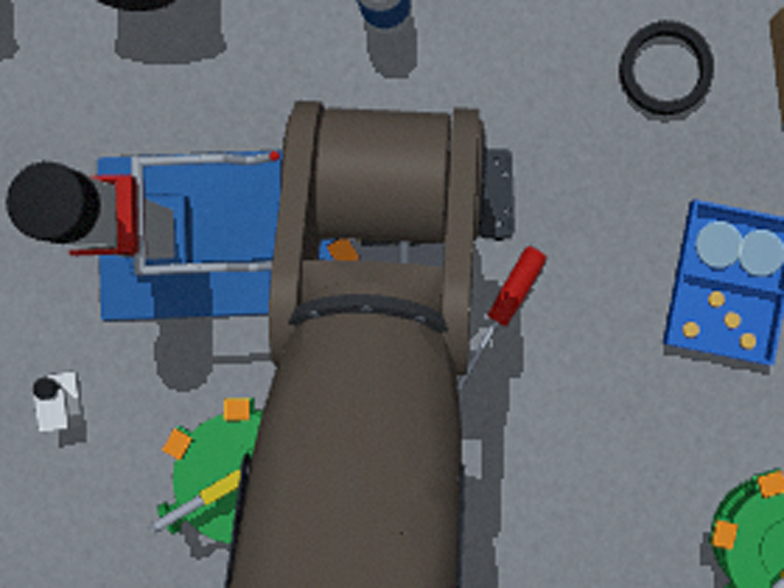

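Request:
{"api": "jog_arm", "payload": {"increments": [0,-0.02,0,0,0,0,0,0.001,-0.05,0,0,0,0,0,0.002,-0.085,0,0,0,0,0,0.002,-0.115,0,0,0,0,0,0.002,-0.135,0,0,0,0,0,0.002,-0.142,0,0,0,0,0,0.002,-0.142,0,0,0,0,0]}}

```text
time_s: 18.6
tcp_pos: [0.5316, 0.1205, 0.2554]
orientation: [-3.142, 0.0, 0.022]
force: [0.1, -1.2, -6.9]
opening: 0.0135
```

Run:
```python
from h import *
np.set_printoptions(precision=4,suppress=True)
s=st();a=grab_frame('scene');b=grab_frame('top')
save('sc15',np.hstack([cv2.resize(a['image'][120:240,290:410],(400,400),interpolation=cv2.INTER_CUBIC),cv2.resize(b['image'][120:260,110:250],(400,400),interpolation=cv2.INTER_CUBIC)]))
rel([((.5318,.168,.2552),1.2)],s)
```

```text
t 18.6 p [0.5316 0.1205 0.2554] rpy [-180.      0.      1.23] F [ 0.08 -1.23 -6.93] op 0.0135 q [0.1  0.33 1.69 0.   1.13 1.65]
(0.5318, 0.168, 0.2552) 1.2 [ 0.002  -0.0791  0.0003] [-0.      0.      0.0004]
```

View pics/sc15.png

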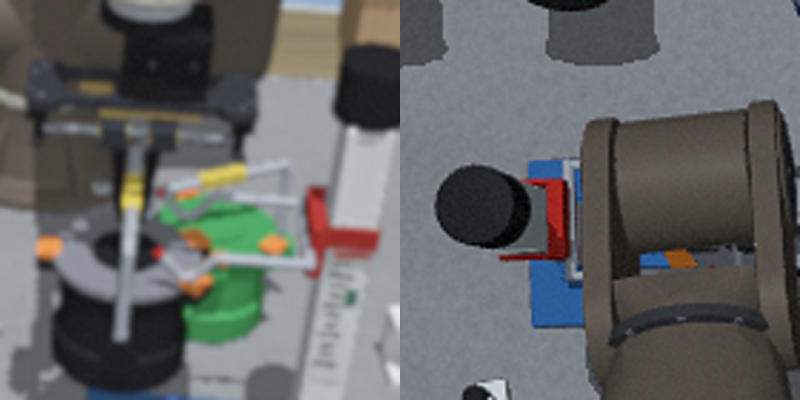

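Request:
{"api": "jog_arm", "payload": {"increments": [0.0005,-0.015,0,0,0,0,0,0.001,-0.035,0,0,0,0,0,0.0015,-0.055,0,0,0,0,0,0.002,-0.07,0,0,0,0,0,0.002,-0.078,0,0,0,0,0,0.002,-0.079,0,0,0,0,0,0.002,-0.079,0,0,0,0,0]}}

```text
time_s: 19.4
tcp_pos: [0.5319, 0.1676, 0.2554]
orientation: [3.141, 0.0, 0.021]
force: [0.2, -0.5, -7.2]
opening: 0.0139
```

Run:
```python
from h import *
np.set_printoptions(precision=4,suppress=True)
s=st();a=grab_frame('scene');w=grab_frame('wrist')
save('sc16',np.hstack([cv2.resize(a['image'][120:240,290:410],(400,400),interpolation=cv2.INTER_CUBIC),cv2.resize(w['image'],(400,400),interpolation=cv2.INTER_CUBIC)]))
st()
```

```text
t 19.4 p [0.5319 0.1676 0.2554] rpy [179.99   0.01   1.21] F [ 0.16 -0.53 -7.23] op 0.0139 q [ 0.19  0.35  1.66 -0.    1.14  1.74]
t 19.5 p [0.5319 0.1672 0.2554] rpy [180.    -0.     1.17] F [-0.69  0.56 -7.42] op 0.0136 q [ 0.19  0.35  1.66 -0.    1.14  1.74]
```

View pics/sc16.png

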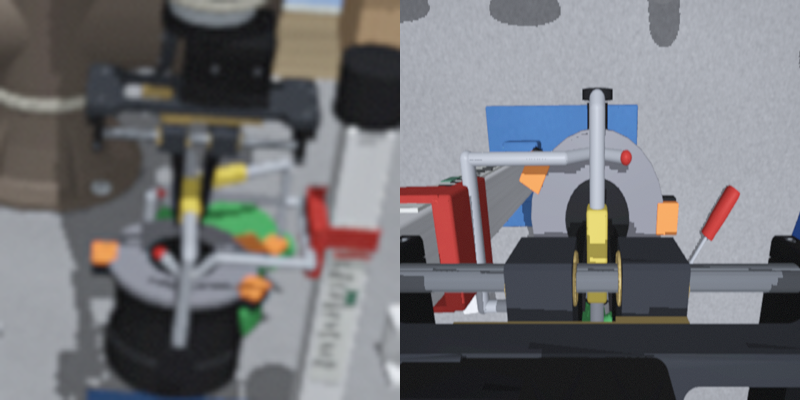

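Request:
{"api": "jog_arm", "payload": {"increments": [0,0,0.015,0,0,0,0,0,0,0.03,0,0,0,0,0,0,0.042,0,0,0,0,0,0,0.05,0,0,0,0,0,0,0.056,0,0,0,0,0,0,0.062,0,0,0,0,0,0,0.068,0,0,0,0,0,0,0.074,0,0,0,0,0,0,0.08,0,0,0,0,0,0,0.08,0,0,0,0]}}

```text
time_s: 20.5
tcp_pos: [0.5321, 0.1676, 0.2073]
orientation: [-3.141, -0.0, 0.021]
force: [-0.5, 2.4, -3.9]
opening: 0.0134
```

Run:
```python
from h import *
s=st();a=grab_frame('scene');w=grab_frame('wrist')
save('sc17',np.hstack([cv2.resize(a['image'][120:240,290:410],(400,400),interpolation=cv2.INTER_CUBIC),cv2.resize(w['image'],(400,400),interpolation=cv2.INTER_CUBIC)]))
for i in range(3): st(); grab_frame('top')
```

```text
t 20.5 p [0.5321 0.1676 0.2073] rpy [-1.7999e+02 -2.0000e-02  1.1800e+00] F [-0.54  2.4  -3.91] op 0.0134 q [0.19 0.39 1.72 0.   1.02 1.74]
t 20.6 p [0.5321 0.1676 0.2076] rpy [-1.7998e+02 -3.0000e-02  1.1800e+00] F [-0.21  1.62 -3.49] op 0.0138 q [0.19 0.39 1.72 0.   1.02 1.74]
t 20.65 p [0.5321 0.1676 0.2077] rpy [-1.7998e+02 -3.0000e-02  1.1800e+00] F [ 0.08  1.87 -3.24] op 0.0137 q [0.19 0.39 1.72 0.   1.02 1.74]
t 20.7 p [0.5321 0.1676 0.2077] rpy [-1.7999e+02 -4.0000e-02  1.1900e+00] F [-1.19  2.14 -3.07] op 0.0136 q [0.19 0.39 1.72 0.   1.02 1.74]
```

View pics/sc17.png

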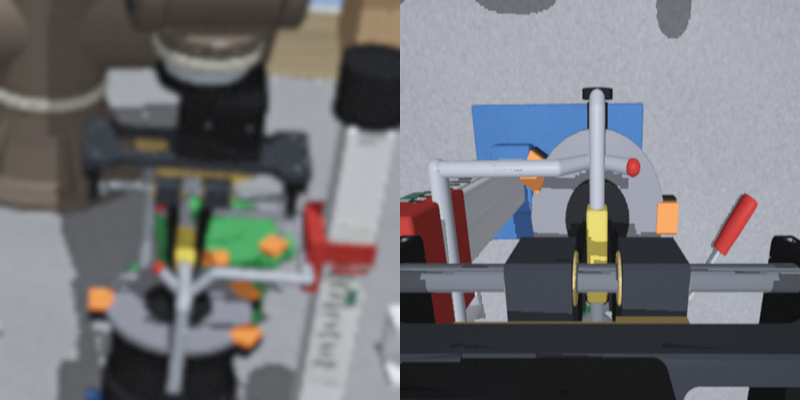

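Request:
{"api": "jog_arm", "payload": {"increments": [0,-0.002,0.004,0,0,0,0,0,-0.003,0.008,0,0,0,0,0,-0.003,0.012,0,0,0,0,0,-0.003,0.016,0,0,0,0,0,-0.003,0.019,0,0,0,0,0,-0.003,0.021,0,0,0,0,0,-0.003,0.021,0,0,0,0]}}

```text
time_s: 21.45
tcp_pos: [0.532, 0.1692, 0.1948]
orientation: [3.142, -0.0, 0.021]
force: [0.4, -2.5, -1.4]
opening: 0.0138
```

Run:
```python
from h import *
for i in range(5): st(); grab_frame('top')
```

```text
t 21.45 p [0.532  0.1692 0.1948] rpy [ 1.80e+02 -1.00e-02  1.18e+00] F [ 0.37 -2.49 -1.42] op 0.0138 q [ 0.19  0.41  1.74 -0.    1.    1.74]
t 21.5 p [0.532  0.1692 0.1949] rpy [ 1.80e+02 -1.00e-02  1.18e+00] F [ 0.91 -3.29 -1.01] op 0.014 q [ 0.19  0.41  1.74 -0.    1.    1.74]
t 21.55 p [0.532  0.1692 0.195 ] rpy [ 1.80e+02 -1.00e-02  1.18e+00] F [ 1.15 -2.91 -1.58] op 0.0139 q [ 0.19  0.41  1.74 -0.    1.    1.74]
t 21.6 p [0.5319 0.1692 0.1949] rpy [ 1.80e+02 -1.00e-02  1.18e+00] F [ 0.46 -3.34 -1.19] op 0.0138 q [ 0.19  0.41  1.74 -0.    1.    1.74]
t 21.65 p [0.532  0.1692 0.195 ] rpy [ 1.80e+02 -2.00e-02  1.18e+00] F [ 0.5  -2.96 -0.96] op 0.0138 q [ 0.19  0.41  1.74 -0.    1.    1.74]
```

Request:
{"api": "jog_arm", "payload": {"increments": [0,0.0013,0.003,0,0,0,0,0,0.0013,0.006,0,0,0,0,0,0.0013,0.008,0,0,0,0,0,0.0013,0.008,0,0,0,0]}}

```text
time_s: 22.1
tcp_pos: [0.532, 0.1689, 0.1899]
orientation: [-3.141, -0.0, 0.021]
force: [0.4, 3.4, -0.9]
opening: 0.0136
```

Run:
```python
from h import *
for i in range(5): st(); a=grab_frame('scene')
fix(a)
save('sc18',cv2.resize(a['image'][120:240,290:410],(600,600),interpolation=cv2.INTER_CUBIC))
```

```text
t 22.1 p [0.532  0.1689 0.1899] rpy [-1.7996e+02 -1.0000e-02  1.1800e+00] F [ 0.36  3.43 -0.94] op 0.0136 q [0.19 0.41 1.74 0.   0.98 1.74]
t 22.15 p [0.5319 0.1689 0.19  ] rpy [-1.7997e+02 -1.0000e-02  1.1800e+00] F [0.95 4.01 0.04] op 0.0133 q [0.19 0.41 1.74 0.   0.98 1.74]
t 22.2 p [0.5319 0.1688 0.1901] rpy [-1.7997e+02 -1.0000e-02  1.1800e+00] F [ 0.61  3.63 -0.66] op 0.0136 q [0.19 0.41 1.74 0.   0.98 1.74]
t 22.25 p [0.532  0.1688 0.1901] rpy [-1.7997e+02 -1.0000e-02  1.1900e+00] F [-0.15  4.98 -0.55] op 0.014 q [0.19 0.41 1.74 0.   0.98 1.74]
t 22.3 p [0.532  0.1688 0.1901] rpy [-1.7997e+02 -2.0000e-02  1.1900e+00] F [ 0.61  5.59 -0.34] op 0.0142 q [0.19 0.41 1.74 0.   0.98 1.74]
```

View pics/sc18.png

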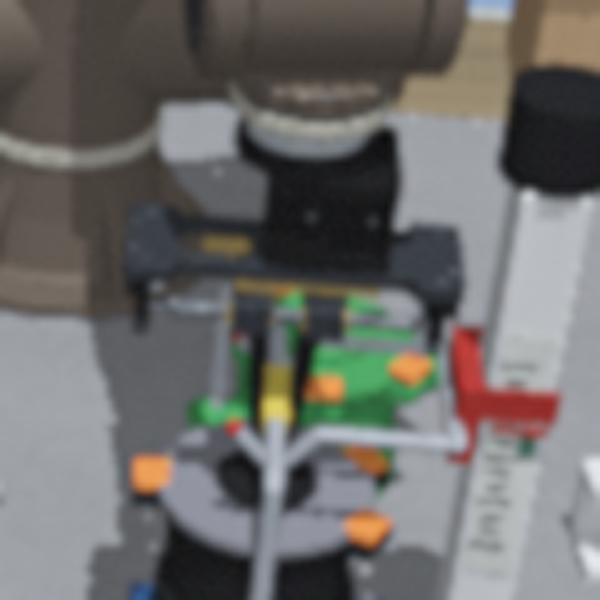

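Request:
{"api": "jog_arm", "payload": {"increments": [0,-0.0004,0.0005,0,0,0,0,0,-0.0004,0.0005,0,0,0,0,0,-0.0004,0.0005,0,0,0,0.16,0,-0.0004,0.0005,0,0,0,0.2,0,-0.0004,0.0005,0,0,0,0.35,0,-0.0004,0.0005,0,0,0,0.45,0,-0.0004,0.0005,0,0,0,0.45,0,-0.0004,0.0005,0,0,0,0.45]}}

```text
time_s: 23.15
tcp_pos: [0.5319, 0.1687, 0.1897]
orientation: [-3.142, -0.0, 0.021]
force: [0.4, 0.3, 0.2]
opening: 0.0413
```

Run:
```python
from h import *
st();a=grab_frame('scene');w=grab_frame('wrist')
save('sc19',np.hstack([cv2.resize(a['image'][120:240,290:410],(400,400),interpolation=cv2.INTER_CUBIC),cv2.resize(w['image'],(400,400),interpolation=cv2.INTER_CUBIC)]))
```

```text
t 23.15 p [0.5319 0.1687 0.1897] rpy [-180.     -0.      1.18] F [0.42 0.33 0.21] op 0.0413 q [0.19 0.41 1.74 0.   0.98 1.74]
```

View pics/sc19.png

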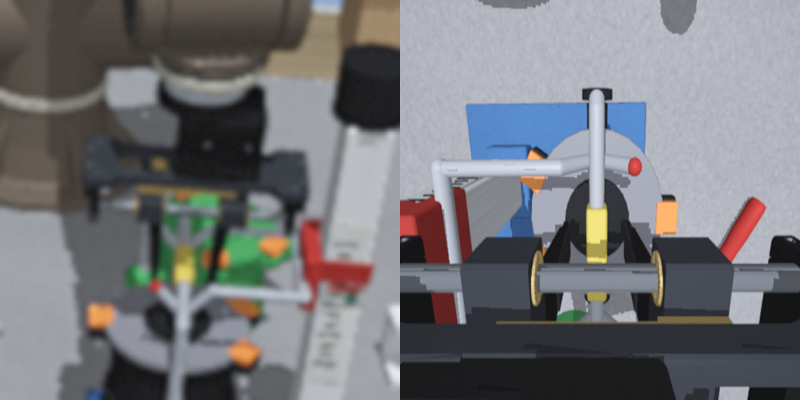

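Request:
{"api": "jog_arm", "payload": {"increments": [0,0,-0.015,0,0,0,0.45,0,0,-0.04,0,0,0,0.45,0,0,-0.08,0,0,0,0.45,0,0,-0.14,0,0,0,0.45,0,0,-0.2,0,0,0,0.45,0,0,-0.26,0,0,0,0.45,0,0,-0.32,0,0,0,0.45,0,0,-0.34,0,0,0,0.45,0,0.08,-0.34,0,0,0,0.45,0,0.16,-0.34,0,0,0,0.45,0,0.24,-0.34,0,0,0,0.45,0,0.32,-0.34,0,0,0,0.45,0,0.4,-0.34,0,0,0,0.45,0,0.48,-0.34,0,0,0,0.45,0,0.48,-0.34,0,0,0,0.45,0,0.48,-0.34,0,0,0,0.45,0,0.48,-0.34,0,0,0,0.45,0,0.48,-0.34,0,0,0,0.45,0,0.48,-0.34,0,0,0,0.45,0,0.48,-0.34,0,0,0,0.45]}}

```text
time_s: 25.25
tcp_pos: [0.5379, -0.1184, 0.3938]
orientation: [-3.142, -0.0, 0.022]
force: [-0.7, 0.2, -0.5]
opening: 0.0428
```

Request:
{"api": "jog_arm", "payload": {"increments": [0,0,0,0,0,0,0.45,0,0,0,0,0,0,0.45,0,0,0,0,0,0,0.45,0,0,0,0,0,0,0.45,0,0,0,0,0,0,0.45,0,0,0,0,0,0,0.45,0,0,0,0,0,0,0.45,0,0,0,0,0,0,0.45,0,0,0,0,0,0,0.45,0,0,0,0,0,0,0.45,0,0,0,0,0,0,0.45,0,0,0,0,0,0,0.45,0,0,0,0,0,0,0.45,0,0,0,0,0,0,0.45,0,0,0,0,0,0,0.45,0,0,0,0,0,0,0.45,0,0,0,0,0,0,0.45,0,0,0,0,0,0,0.45,0,0,0,0,0,0,0.45,0,0,0,0,0,0,0.45]}}

```text
time_s: 27.25
tcp_pos: [0.5378, -0.1192, 0.3937]
orientation: [-3.141, -0.0, 0.021]
force: [0.3, 0.4, -0.4]
opening: 0.0423
```

Run:
```python
from h import *
np.set_printoptions(precision=4,suppress=True)
ims=[]
for i in range(3):
  st();a=grab_frame('scene');ims.append(a['image'].astype(int));b=grab_frame('top')
  ims[-1]=ims[-1][120:270,310:430]
  print('d',np.abs(ims[-1]-ims[0]).mean(), np.abs(ims[-1]-ims[0]).max())
save('sc20',cv2.resize(a['image'][110:270,310:430],(450,600),interpolation=cv2.INTER_CUBIC))
save('t20',b['image'])
fix(a);fix(b)
for c,ar in blobs(b['image'],'yellow',(180,150,270,240),10): print('sleeve',c,ar,ray(b,c,.2247))
for c,ar in blobs(b['image'],'red',(200,160,235,230),3): print('tips',c,ar,ray(b,c,.231))
```

```text
t 27.25 p [ 0.5378 -0.1192  0.3937] rpy [-179.99   -0.      1.18] F [ 0.29  0.39 -0.36] op 0.0423 q [-0.34  0.25  1.44  0.    1.45  1.21]
d 0.0 0
t 27.35 p [ 0.5378 -0.1192  0.3937] rpy [-180.      0.      1.18] F [-0.54 -0.52  0.37] op 0.0431 q [-0.34  0.25  1.44  0.    1.45  1.21]
d 0.5157777777777778 6
t 27.45 p [ 0.5378 -0.1192  0.3937] rpy [-180.     -0.      1.18] F [-0.37 -0.29 -0.1 ] op 0.043 q [-0.34  0.25  1.44  0.    1.45  1.21]
d 0.5262222222222223 14
sleeve [210.8571 196.1429] 105 [0.5314 0.1697 0.2247]
tips [219.1111 176.6667] 9 [0.5791 0.1481 0.231 ]
tips [220.6667 214.7778] 9 [0.4844 0.1446 0.231 ]
```

View pics/sc20.png

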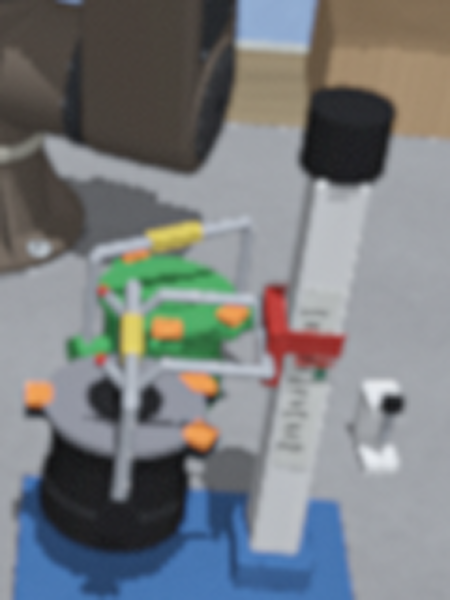

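View pics/t20.png

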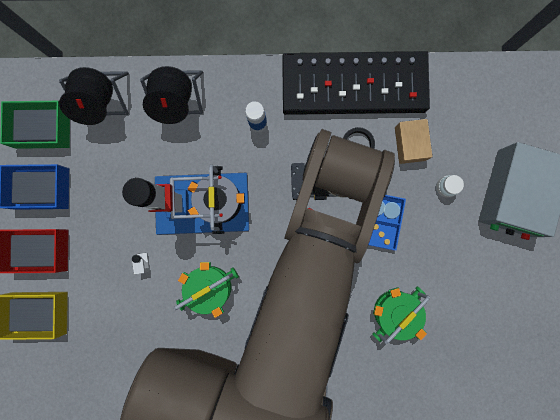

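Request:
{"api": "jog_arm", "payload": {"increments": [0,0,0,0,0,0,0.45,0,0,0,0,0,0,0.45,0,0,0,0,0,0,0.45,0,0,0,0,0,0,0.45,0,0,0,0,0,0,0.45,0,0,0,0,0,0,0.45,0,0,0,0,0,0,0.45,0,0,0,0,0,0,0.45,0,0,0,0,0,0,0.45,0,0,0,0,0,0,0.45,0,0,0,0,0,0,0.45,0,0,0,0,0,0,0.45,0,0,0,0,0,0,0.45,0,0,0,0,0,0,0.45,0,0,0,0,0,0,0.45]}}

```text
time_s: 29.05
tcp_pos: [0.5379, -0.1192, 0.3938]
orientation: [-3.142, -0.0, 0.021]
force: [-0.6, 0.2, 0.6]
opening: 0.0427
```

Run:
```python
from h import *
np.set_printoptions(precision=4,suppress=True)
P=[]
for i in range(4):
  a=grab_frame('scene');b=grab_frame('top')
  P.append([blobs(b['image'],'yellow',(180,150,270,240),10)[0][0],blobs(a['image'],'orange',(310,180,375,240),10)[0][0]])
print(np.array(P))
st();print(env.finish_job())
```

```text
[[[210.8571 196.1429]
  [371.4286 193.8095]]

 [[210.8302 196.1038]
  [371.4286 193.8095]]

 [[210.8571 196.1429]
  [371.4286 193.8095]]

 [[210.8571 196.1429]
  [371.4286 193.8095]]]
t 29.45 p [ 0.5378 -0.1192  0.3937] rpy [-180.     -0.      1.18] F [0.72 0.55 0.39] op 0.0429 q [-0.34  0.25  1.44  0.    1.45  1.21]
the job is handed in; nothing more can be done
None
```

The lamp's three tabs are snapped down and it now hangs still on the twin hook. I handed the job in at 29.5 s of the 64 s allowed.

- **Tabs:** I pressed each one to its stop. The tool stopped at the same height on all three, with 22 N, 17 N and 30 N at the end. On tab 0 I also felt about 4 N through its travel, and a picture showed it flush with the cover. Tabs 1 and 2 rest on the stop height and force only; I took no close-up of them.
- **Hanging:** I gripped the sleeve, lifted the lamp (about 8 N), passed the bar over the tips and lowered it until the spring carried almost all the weight (under 1 N left on the wrist). Then I let go and moved the arm away.
- **Last checks:** The sleeve sits within about 1 mm of the expected seat position, with the bar across both prongs. Pictures taken over about 0.4 s just before hand-in showed no movement. I saw no other items disturbed, though the arm hid the screwdriver and part of the tray and tape in the last top view.

**One thing disagreed:** the fingertips turned out to be about 9 mm behind the reported TCP, not 14 mm ahead as described. Pictures and contact force both showed it. My first try at tab 0 therefore stopped short of the tab, and I corrected the later heights for it.

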